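# Check the tube carriers' undersides and send on the stamped one

## Robot

A 6-joint arm with a two-finger parallel gripper is mounted at the origin on the work surface. World frame = base frame: x ahead of the robot, y to its left, z up, the work surface at z = 0. Lengths are in m, angles in rad, forces in N, time in s.
With the tool pointing down it reaches from about 0.35 to 0.975 m from the base axis. Payload 4.9 kg.
Tool frame: the origin (TCP) lies at the very end of the fingers, on their centre line; the grasp point (between the pads) lies 19 mm behind it; z points along the fingers, y is the direction in which the jaws open and shut (so a half turn about z gives the same grasp; the last joint's range is limited). The gripper opens to 85 mm and grips with 20 to 120 N. Pads are 22 mm wide; open, the fingers measure 114 mm over their backs; the gripper's body (76 mm by 85 mm) begins 54 mm behind the grasp point. The pads swing forward as they close: fully open they stand 13 mm farther back than shut.
Start: joints at [1.209, 0.053, 1.613, -0, 1.476, -0.119], TCP at [0.15, 0.607, 0.231] pointing down, gripper open.
Joint ranges: [-3.01, 3.01], [-1.01, 2.22], [0.06, 2.58], [-1.02, 4.17], [0.09, 2.62], [-3.14, 3.14]. Speed limits (rad/s): [2.57, 2.57, 3.14, 3.14, 3.14, 3.14].

## Interface

Orientations are given as a unit quaternion [w, x, y, z].
In Python, from plant import state, grab_frame, camera_model, job_done, search_frame, masks_of, place_of gives the robot as it stands.
- The arm moves only by the tool drive_tool, never from a script. Its argument "series" is a list of rows, each a list of 2 entries, a list of its own where there are three numbers: the shift along the world's x, y, z in m, then the turn, a rotation vector about the world's x, y, z in degrees. A call has 1 to 8 rows; each row is the pose to reach, as a shift and turn from the pose commanded when the call began; what a row does not reach only later rows make up. A row lasts 1/10 s, in which the tool goes at most 50 mm and 8.59 degrees, less where a joint would pass 70% of its speed; a pose out of reach is approached as far as the arm can. A call with a gripper value outside its range is refused whole. "fingers" is the closure, from -1 (fully open) to 1 (shut), so that 0 is half open, set as the call begins (left out, the last holds). The fingers move at their own pace and stop on an object; the grip force is fixed at half the most. Time passes only in rows, so rows that repeat a pose let the fingers close. It gives the time, the measured TCP pose, the force and the opening at its end, in the units of the state.
- state(): the state, without advancing time (a new reading comes with each control period).
- grab_frame(name): name is "side" or "top" or "wrist"; returns the picture (384x512x3 uint8, red, green, blue); there is no depth.
- camera_model(name): a dict with "fovy" (degrees; the focal length in pixels is half the picture's height over the tangent of half this angle, whatever the lens; pixels are square), "cx", "cy" (the principal point, pixels), "rvec" (rotation vector, rad) and "tvec" (3), from world to camera coordinates, as OpenCV has them. Camera axes: x right, y down, z forward; pixel columns grow to the right and rows downward; lengths in m; the calibration is good to about 2 mm. A picture is of the moment at which its call begins: read the wrist's pose just before it. camera_model takes no time and is no camera call; for the wrist camera it gives the pose at the moment of the call.
- job_done(): hands the job in, once; it reports no verdict.
Trained networks look in the newest picture that a camera, given by its name, has taken for a name from the list of things; names that differ only in an ending like _2 or _b are one class to them, and where a whole thing is asked for, a point or a joint stands for the part that bears it (a point fixed in the world has none). Each returns a list of dicts, best first, with "confidence" (0 to 1); they miss things now and then, are a little off and sometimes report something else, mostly with a low value. They report only what shows in the picture. A call takes as long as a camera call. They do not tell look-alikes from the thing itself.
- search_frame(camera, name): "location" ([x, y, z] in m, in world coordinates, good to about 4 mm: the middle of the surface that is visible of it).
- masks_of(camera, name): "pixels" (384x512 bool, what is visible of it).
- place_of(camera, name): "location" ([x, y, z] in m, in world coordinates, good to about 4 mm: a listed point, or the origin of a listed thing).
The state is a dict: "time": time; "joint_pos": joint angles; "joint_vel": joint speeds; "joint_efforts": joint torques, N m; "tool_pos": TCP position; "tool_rot": TCP orientation; "contact_force": force on the tool from outside, world axes, zero at the start; "ft_torque": the same for the moment, N m; "gripper_width": opening from 0.0 (shut) to 1.0 (fully open).
Only numpy, scipy, OpenCV 4.12 (cv2) and the standard library are available. Lean on these libraries where they do the work, as an engineer would, in place of code of your own. Each camera call takes 0.05 s, during which the arm holds its last target.

## Task

One of the two empty white tube carriers has a round orange stamp on the underside of its floor. With the fingertips, press the blue tab of the robot's left-hand carrier right down to the bench so that it rocks back and shows its underside, let it rock back down flat, and then do the same with the right-hand one. Then push the stamped carrier, upright and along the bench, flat against the green dispatch rail; lift neither carrier, leave the other where it stands and do not disturb the cups, tube rack and pen.

Things in the scene. Friction and masses are not known exactly. Their poses are not given: they have to be found in the camera images.
- carrier_stamped: White slant-floored tube carrier with a 56 mm orange disc amid its floor's grey underside, seen only when tipped; else both look alike, either may be left. 110 mm deep (x, away from the robot), 130 wide (y), 65 high, 0.35 kg, rubber-footed. Origin: centre of its foot on the bench, z up. Between two side cheeks its floor slopes up 27 degrees away from the robot (34 mm up at the middle); a cross wall, top at 65 mm, faces the 57 mm wide near bay at x +6 mm.
- carrier_plain: The other white tube carrier, same sizes, with no disc on the underside. 110 mm deep (x, away from the robot), 130 wide (y), 65 high, 0.35 kg, rubber-footed. Origin: centre of its foot on the bench, z up. Between two side cheeks its floor slopes up 27 degrees away from the robot (34 mm up at the middle); a cross wall, top at 65 mm, faces the 57 mm wide near bay at x +6 mm.
- carrier_stamped_heel (a point): Middle of the near bottom edge of carrier_stamped, 55 mm towards -x from its origin. The carrier rocks back about this edge, which stays on the bench; it leans about 53 degrees when the tab's outer edge meets the bench, the underside of its floor then facing away from the robot, and rocks back down by its own weight when let go
- carrier_stamped_tab (a point): Top centre of the blue press tab of carrier_stamped, 77.5 mm towards -x from its origin, 65 mm up. The tab is flat, 50 mm wide (y), 6 mm thick, flush with the rim, and juts 45 mm from the near wall (x -55 to -100 mm). Pressed with 3 to 8 N the carrier rocks back and the tab swings towards the robot as it goes down; go with it
- carrier_plain_heel (a point): Middle of the near bottom edge of carrier_plain, 55 mm towards -x from its origin. The carrier rocks back about this edge, which stays on the bench; it leans about 53 degrees when the tab's outer edge meets the bench, the underside of its floor then facing away from the robot, and rocks back down by its own weight when let go
- carrier_plain_tab (a point): Top centre of the blue press tab of carrier_plain, 77.5 mm towards -x from its origin, 65 mm up. The tab is flat, 50 mm wide (y), 6 mm thick, flush with the rim, and juts 45 mm from the near wall (x -55 to -100 mm). Pressed with 3 to 8 N the carrier rocks back and the tab swings towards the robot as it goes down; go with it
- carrier_stamped_toe_l (a point): Far left bottom corner of carrier_stamped, at x +55, y +65 mm from its origin
- carrier_stamped_toe_r (a point): Far right bottom corner of carrier_stamped, at x +55, y -65 mm from its origin
- dispatch_rail: Low green rail fixed to the bench across the far side: 700 mm long (its y), 22 mm deep, 16 mm high. Origin: on the bench at the middle of its near face; x points away from the robot, square to the face. It can be turned by a few degrees.
- cup_middle: Closed specimen cup with a blue lid, 58 mm across, 59 mm high, standing between the carriers; bystander. Origin: centre of the underside
- cup_side: A like specimen cup to the right; bystander. Origin: centre of the underside
- tube_rack: White rack full of capped tubes, 200 mm (its x) by 75 mm, 99 mm high, to the left; bystander. Origin: centre of the underside
- pen: Red pen lying on the bench to the right, 120 mm long (its x), 11 mm thick; bystander. Origin: centre of the underside
Not all that is in view belongs to the job. Leave any purple or red look-alike of the carrier_stamped alone.

How it is judged:
By the outcome, as a careful person would: the job done as asked, in the order asked, and still so for the second after the job is handed in, with the robot touching nothing.
It also fails if it takes over 72 s, if anything falls off the work surface, if the arm or the gripper's body presses on something with over 40 N, if the wrist force passes 120 N, or if a joint passes its speed limit or range.

## Working session

There is one attempt and no reset: what is moved stays moved. The work goes in short steps, Python scripts to look and compute and a tool call to move; the robot and the scene stay as the last step left them, time stands still between calls to the robot, and variables do not carry over. Pictures are saved under pics/ and viewed, and the job is handed in when it is done.

Besides the shell and the picture viewer there is one more tool, called after "Call:" by a JSON object that holds its "api" and its "payload", one argument or row to a line. drive_tool: Moves the arm, as the interface text tells. Its arguments: {"type":"object","properties":{"series":{"type":"array","items":{"type":"array"}},"fingers":{"type":"number"}},"required":["series"]}

```bash
ls; mkdir -p pics; python3 - <<'E'
from plant import *
import cv2
s=state();print(s)
for n in("side","top","wrist"):
    cv2.imwrite(f"pics/a_{n}.png",cv2.cvtColor(grab_frame(n),cv2.COLOR_RGB2BGR)); print(n,camera_model(n))
for c in("side","top"):
  for t in("carrier_stamped","carrier_stamped_tab","cup_middle","cup_side","dispatch_rail","pen","tube_rack"):
    print(c,t,[(round(d['confidence'],2),[round(float(v),4) for v in d['location']]) for d in place_of(c,t)])
print(state()['time'])
E
```

```text
pics
{'time': 0.0, 'joint_pos': array([ 1.20898809e+00,  5.33469378e-02,  1.61433940e+00,  1.81672060e-05,
        1.47598571e+00, -1.19016686e-01]), 'joint_vel': array([-0.00033963,  0.00022481,  0.00055737,  0.00100769,  0.00173707,
        0.00093521]), 'joint_efforts': array([ 2.62727852e-03, -3.93672502e+01, -3.70187473e+01,  5.53565189e-05,
        6.78362310e-03,  1.02606222e-06]), 'tool_pos': array([0.15003563, 0.60606706, 0.23004205]), 'tool_rot': array([-2.56336343e-04,  1.21098625e-01,  9.92639936e-01, -1.00763920e-03]), 'contact_force': array([ 0.72180848,  0.52423828, -0.42636764]), 'ft_torque': array([ 0.00585934, -0.00324285, -0.01986273]), 'gripper_width': 0.9994229800483914}
side {'fovy': 54.24810428204569, 'cx': 252.80818299586426, 'cy': 197.3132926497114, 'rvec': array([ 2.39471228, -0.45407427,  0.18640597]), 'tvec': array([-0.43669749,  0.17910453,  1.04259369])}
top {'fovy': 56.53747787225556, 'cx': 250.5041352603087, 'cy': 189.7548616175402, 'rvec': array([ 2.18573719, -2.14009766,  0.05534425]), 'tvec': array([0.01861455, 0.47589642, 0.94001407])}
wrist {'fovy
[... 533 characters left out ...]
37])]
side dispatch_rail [(0.93, [0.6847, -0.0191, 0.0051])]
side pen [(0.51, [0.4231, -0.3701, -0.0052])]
side tube_rack [(0.87, [0.4991, 0.4148, 0.0011]), (0.65, [0.4643, -0.1533, 0.0634])]
top carrier_stamped [(0.96, [0.3585, 0.0193, -0.0005]), (0.62, [0.2555, -0.2271, 0.0037]), (0.58, [0.5422, -0.1416, -0.0004]), (0.3, [0.4987, 0.4133, -0.0001])]
top carrier_stamped_tab [(0.85, [0.4668, -0.1487, 0.0645]), (0.73, [0.2866, -0.0043, 0.0647]), (0.72, [0.2662, -0.3041, 0.0653])]
top cup_middle [(0.69, [0.6031, 0.0047, 0.0007])]
top cup_side []
top dispatch_rail [(0.64, [0.6873, -0.018, -0.0013])]
top pen [(0.57, [0.4325, -0.3726, 0.0011])]
top tube_rack [(0.94, [0.4964, 0.4161, 0.0003])]
0.85
```

View pics/a_top.png

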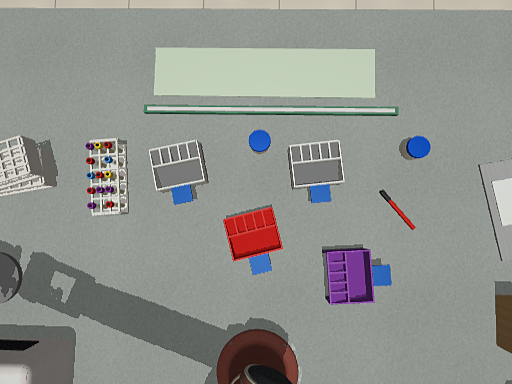

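View pics/a_side.png

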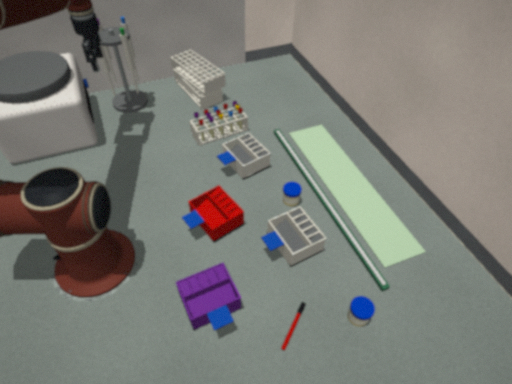

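View pics/a_wrist.png

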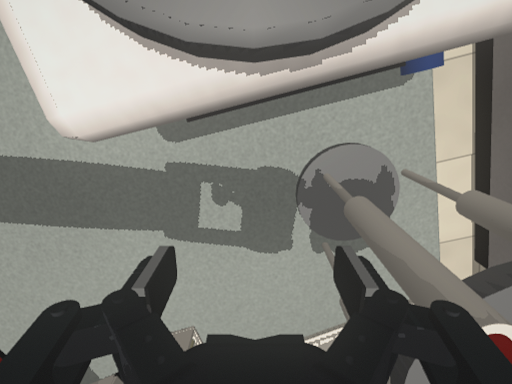

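The top view shows the white carriers at about (180,165), left, and (316,165), right. The look-alikes are red (253,235) and purple (350,275), and will be left alone. The rail is at row ~110. Next I'll take enlarged crops and measure precisely.

```bash
cat > h.py <<'E'
import numpy as np, cv2
from plant import *
def cam(n,m=None):
    m=m or camera_model(n); f=192/np.tan(np.radians(m['fovy']/2))
    K=np.array([[f,0,m['cx']],[0,f,m['cy']],[0,0,1]]); R=cv2.Rodrigues(np.array(m['rvec']))[0]
    return K,R,np.array(m['tvec'])
def bp(n,u,v,z,m=None):
    K,R,t=cam(n,m); c=-R.T@t; d=R.T@np.linalg.solve(K,[u,v,1.]); return c+d*(z-c[2])/d[2]
def pj(n,P,m=None):
    K,R,t=cam(n,m); q=(np.atleast_2d(P)@R.T+t)@K.T; return q[:,:2]/q[:,2:]
E
python3 - <<'E'
from h import *
for n in("side","top"):
    K,R,t=cam(n); print(n,-R.T@t,R[2])
a=cv2.imread("pics/a_top.png")
cv2.imwrite("pics/b.png",cv2.resize(a[95:215,140:360],None,fx=3.6,fy=3.6,interpolation=cv2.INTER_CUBIC)[:, :800])
b=cv2.imread("pics/a_side.png")
cv2.imwrite("pics/c.png",cv2.resize(b[125:275,205:355],None,fx=4,fy=4,interpolation=cv2.INTER_CUBIC))
for t in("carrier_stamped","carrier_stamped_tab"):
  for c in ("top","side"):
    for d in masks_of(c,t): ys,xs=np.nonzero(d['pixels']); print(c,t,d['confidence'],xs.mean(),ys.mean(),len(xs))
E
```

```text
side [ 0.1924723  -0.66498192  0.91133868] [ 0.2512294   0.60389137 -0.75643837]
top [ 0.39553628 -0.0033454   0.97672422] [ 0.08316304  0.03331932 -0.99597878]
top carrier_stamped 0.96 253.58529874213838 237.27751572327045 2544
top carrier_stamped 0.65 353.5319971870605 275.4595639943741 2844
top carrier_stamped 0.64 316.05469046714774 167.43144701860996 2633
side carrier_stamped 0.59 293.6612971598135 236.37303942348453 2359
side carrier_stamped 0.59 209.08991373589913 297.1410086264101 3014
side carrier_stamped 0.59 214.2557484748944 213.49694978883153 2131
top carrier_stamped_tab 0.93 253.26565538700893 237.55581485803188 2571
top carrier_stamped_tab 0.57 316.07557706626955 167.62807148175725 2686
side carrier_stamped_tab 0.94 209.25444596443228 297.07216142270863 2924
side carrier_stamped_tab 0.89 293.647983014862 236.10530785562634 2355
side carrier_stamped_tab 0.86 214.13812154696132 213.64456721915286 2172
```

View pics/b.png

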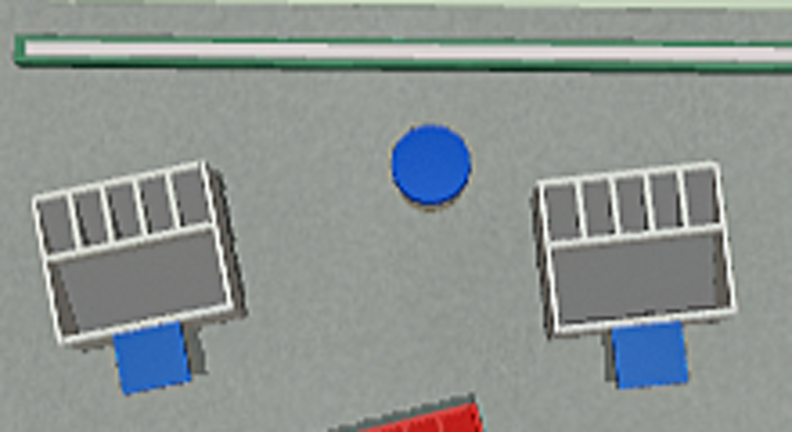

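View pics/c.png

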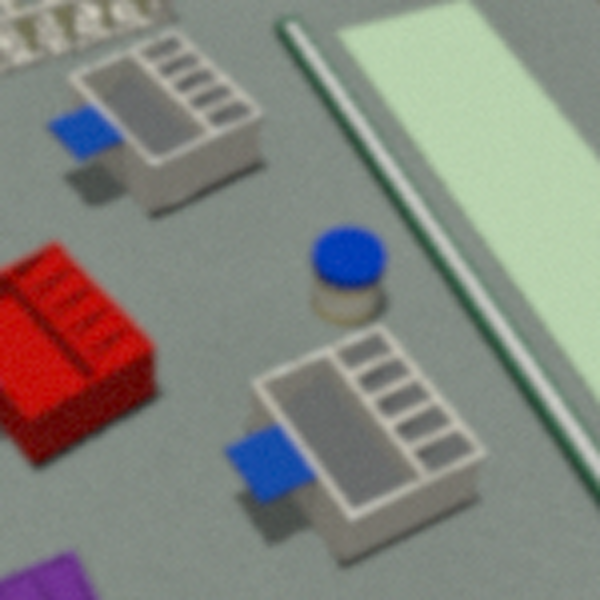

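```bash
python3 - <<'E'
from h import *
from scipy.spatial.transform import Rotation as Ro
from scipy.optimize import least_squares
s=state(); w,x,y,z=s['tool_rot']; T=Ro.from_quat([x,y,z,w]).as_matrix()
K,R,t=cam("wrist"); c=-R.T@t
print("cam in tool",T.T@(c-s['tool_pos']),"axes(x,y,z) in tool\n",(T.T@R.T).T.round(3)); print("tool axes world\n",T.round(3))
g=lambda L:[((u+.5)/3.6-.5+140,(v+.5)/3.6-.5+95) for u,v in L]
C={'L':g([(33,198),(205,160),(233,305),(60,345),(124,394),(190,382)]),'R':g([(538,180),(718,162),(735,312),(556,333),(617,388),(688,383)])}
M=np.array([[55,65],[55,-65],[-55,-65],[-55,65],[-100,25],[-100,-25]])/1e3
for k,p in C.items():
    P=np.array([bp("top",u,v,.065)[:2] for u,v in p])
    f=lambda q:(M@np.array([[np.cos(q[2]),np.sin(q[2])],[-np.sin(q[2]),np.cos(q[2])]])+q[:2]-P).ravel()
    r=least_squares(f,[.54,0,0]); print(k,r.x[:2],np.degrees(r.x[2]),(r.fun*1e3).round(1))
a=cv2.imread("pics/a_top.png").astype(int)
m=(a[...,1]>a[...,2]+25)&(a[...,1]>a[...,0]+5)&(a.sum(2)<400); m[:98]=0;m[122:]=0
lo=[];hi=[]
for u in range(150,394,3):
    v=np.nonzero(m[:,u])[0]
    if len(v): lo.append(bp("top",u,v.max()+.5,0)[:2])
lo=np.array(lo);print(len(lo)); 
p=np.polyfit(lo[:,1],lo[:,0],1);print("rail near x = ",p, np.abs(np.polyval(p,lo[:,1])-lo[:,0]).max())
E
```

```text
cam in tool [ 8.06631434e-02 -8.87937718e-05 -1.42360072e-01] axes(x,y,z) in tool
 [[-0.001  1.    -0.001]
 [-0.949 -0.001 -0.316]
 [-0.316  0.     0.949]]
tool axes world
 [[-0.971  0.24  -0.   ]
 [ 0.24   0.971 -0.   ]
 [ 0.    -0.    -1.   ]]
L [0.53336268 0.2212631 ] 13.046941387028497 [ 0.7  1.8  0.2 -0.4 -1.8 -1.4  0.1  1.5 -0.5  0.1  1.2 -1.5]
R [ 0.54376074 -0.1404385 ] 6.978570778417271 [-0.1  0.6  0.7 -0.3 -0.9 -1.5  0.7  1.5 -0.9 -0.3  0.6 -0.1]
82
rail near x =  [-0.00519646  0.69040738] 0.00178761776992431
```

```bash
cat > srch.py <<'E'
import numpy as np
from scipy.spatial.transform import Rotation as Ro
th=np.radians(53)
# heel frame, mm; lean about +y axis negative (top goes to -x)
RL=Ro.from_euler('y',-th).as_matrix()
def L(p): return (np.asarray(p,float)+[55,0,0])@RL.T   # local carrier->heel frame
def box(c,h,R): return np.asarray(c,float),np.asarray(h,float),R
car=box(L([0,0,32.5]),[55,65,32.5],RL); tab=box(L([-77.5,0,62]),[22.5,25,3],RL)
def sep(A,B):  # max separation over SAT axes
    ca,ha,Ra=A;cb,hb,Rb=B;d=cb-ca
    ax=[*Ra.T,*Rb.T]+[np.cross(a,b) for a in Ra.T for b in Rb.T]
    m=-1e9
    for a in ax:
        n=np.linalg.norm(a)
        if n<1e-6: continue
        a=a/n; m=max(m,abs(d@a)-np.abs(a@Ra)@ha-np.abs(a@Rb)@hb)
    return m
rr=[(r,f) for r in(0,9,18,27) for f in np.arange(0,2*np.pi,np.pi/6)][11:]
e=np.array([np.cos(np.radians(27)),0,np.sin(np.radians(27))])
disc=np.array([L(np.array([0,0,31])+e*r*np.cos(f)+np.array([0,r*np.sin(f),0])) for r,f in rr])
nrm=RL@np.array([np.sin(np.radians(27)),0,-np.cos(np.radians(27))])
def vis(c):
    k=0
    for p in disc:
        v=c-p
        if v@nrm<=0.05*np.linalg.norm(v): continue
        # exit through cheeks? in local frame
        pl=RL.T@p; vl=RL.T@v
        if abs(vl[1])>1e-6:
            t=(np.sign(vl[1])*61-pl[1])/vl[1]
            if t<1:
                q=pl+t*vl
                if 0<=q[2]<=65 and 0<=q[0]<=110: continue
        k+=1
    return k/len(disc)
if __name__=="__main__":
    rng=np.random.default_rng(0); res=[]
    nt=RL@[0,0,1.]
    for i in range(400000):
        b=rng.normal(size=3);b/=np.linalg.norm(b)
        if b[2]<.2 or b[0]<-.3: continue
        ps=rng.uniform(-np.pi,np.pi); 
        z=-b; x=np.cross([0,1.,0],z);x/=np.linalg.norm(x);y=np.cross(z,x)
        T=np.c_[x,y,z]@Ro.from_euler('z',ps).as_matrix()
        y0=rng.uniform(-22,22); s0=rng.uniform(-98,-80)
        tip=L([s0,y0,65])
        cam=tip+T@[80.7,0,-142.4]
        if cam[2]<15 or (cam-disc[0])@nrm<5: continue
        D=T@np.array([-.316,0,.949]); X=T[:,1]; Y=np.cross(D,X)
        v=disc[0]-cam
        if v@D<=10: continue
        u=255+275*(v@X)/(v@D); w=193+275*(v@Y)/(v@D)
        if not(0<u<512 and 0<w<384): continue
        # shift tip off tab surface so the fingers just touch
        fin=lambda tp: box(tp+T@[0,0,-36],[11,14,36],T)
        k=0
        while sep(fin(tip),tab)<0 and k<30: tip=tip+nt*1; k+=1
        if k>=22: continue
        cam=tip+T@[80.7,0,-142.4]
        if sep(fin(tip),car)<1: continue
        body=box(tip+T@[0,0,-73-70],[40,43,70],T)
        if sep(body,car)<3: continue
        fl=[f[2] for bb in(fin(tip),body) for f in [bb[0]-np.abs(T)@bb[1]]]
        if fl[0]<-1 or fl[1]<8: continue
        V=vis(cam)
        if V<.15: continue
        gz=(cam-disc[0])@nrm/np.linalg.norm(cam-disc[0])
        res.append((V*gz,V,gz,b.round(2),T[:,0].round(2),tip.round(0),cam.round(0),(int(u),int(w)),round(sep(body,car),1)))
    res.sort(key=lambda r:-r[0]); print(len(res))
    for r in res[:25]: print(*r)
    print('--- upright-most')
    for r in sorted(res,key=lambda r:-r[3][2])[:15]: print(*r)
E
python3 srch.py
```

```text
10
0.077212132684672 1.0 0.077212132684672 [0.19 0.13 0.97] [ 0.98  0.05 -0.2 ] [-77.  -7.  25.] [ 30.  16. 147.] (268, 153) 5.9
0.06631546972751863 1.0 0.06631546972751863 [ 0.19 -0.2   0.96] [ 0.97 -0.1  -0.21] [-77.  14.  25.] [ 29. -23. 144.] (238, 152) 5.8
0.06551335028452109 1.0 0.06551335028452109 [ 0.19 -0.25  0.95] [ 0.97 -0.1  -0.23] [-78.   8.  23.] [ 28. -36. 139.] (206, 154) 4.5
0.04175500458449776 0.7567567567567568 0.05517625605808633 [ 0.18 -0.16  0.97] [ 0.98  0.04 -0.18] [-77.  11.  26.] [ 29. -10. 149.] (267, 151) 3.6
0.027896612970088833 0.5405405405405406 0.05160873399466434 [0.2  0.13 0.97] [ 0.98 -0.   -0.2 ] [-81.  20.  19.] [ 27.  39. 141.] (352, 145) 3.7
0.024093884516150615 0.4864864864864865 0.04952631817208737 [ 0.18 -0.23  0.96] [ 0.97 -0.13 -0.22] [-78.  18.  23.] [ 26. -25. 141.] (237, 150) 5.3
0.020051376535400015 0.40540540540540543 0.04946006212065337 [ 0.18 -0.17  0.97] [ 0.98  0.05 -0.18] [-77.  20.  26.] [ 28.   1. 149.] (300, 153) 3.2
0.01966938775193828 0.40540540540540543 0.04851782312144775 [ 0.18 -0.1   0.98] [ 0.98 -0.01 -0.18] [-77. -19.  
[... 1075 characters left out ...]
35400015 0.40540540540540543 0.04946006212065337 [ 0.18 -0.17  0.97] [ 0.98  0.05 -0.18] [-77.  20.  26.] [ 28.   1. 149.] (300, 153) 3.2
0.006741504980727385 0.16216216216216217 0.041572614047818875 [0.18 0.19 0.97] [ 0.98  0.07 -0.2 ] [-78. -11.  23.] [ 26.  21. 144.] (272, 148) 6.3
0.06631546972751863 1.0 0.06631546972751863 [ 0.19 -0.2   0.96] [ 0.97 -0.1  -0.21] [-77.  14.  25.] [ 29. -23. 144.] (238, 152) 5.8
0.024093884516150615 0.4864864864864865 0.04952631817208737 [ 0.18 -0.23  0.96] [ 0.97 -0.13 -0.22] [-78.  18.  23.] [ 26. -25. 141.] (237, 150) 5.3
0.06551335028452109 1.0 0.06551335028452109 [ 0.19 -0.25  0.95] [ 0.97 -0.1  -0.23] [-78.   8.  23.] [ 28. -36. 139.] (206, 154) 4.5
```

```bash
cat >> h.py <<'E'
from scipy.spatial.transform import Rotation as Ro
CAR={'L':(np.array([.5334,.2213]),13.05),'R':(np.array([.5438,-.1404]),6.98)}
def Tm(yaw,a):
    f=np.r_[np.cos(np.radians(yaw)),np.sin(np.radians(yaw)),0]; a=np.radians(a); Z=np.array([0,0,1.])
    x=np.cos(a)*f-np.sin(a)*Z; z=-np.sin(a)*f-np.cos(a)*Z
    return np.c_[x,np.cross(z,x),z]
def tcp(k,th,q,a,off=.011):
    o,yaw=CAR[k]; f=np.r_[np.cos(np.radians(yaw)),np.sin(np.radians(yaw)),0]; th=np.radians(th)
    P=np.r_[o,0]-.055*f+f*(-q*np.cos(th)-.065*np.sin(th)); P[2]=-q*np.sin(th)+.065*np.cos(th)
    return P-Tm(yaw,a)[:,0]*off
def now():
    s=state();w,x,y,z=s['tool_rot'];return s,Ro.from_quat([x,y,z,w])
E
python3 - <<'E'
from h import *
s,R=now(); print(s['time'],s['tool_pos'])
for th in (0,10,20,30,40,50,53,54): print(th,tcp('L',th,.024,11).round(4), tcp('R',th,.024,11).round(4))
for k in CAR:
    d=Ro.from_matrix(Tm(CAR[k][1],0))*R.inv(); print(k,np.degrees(d.as_rotvec()).round(2))
print(np.degrees((Ro.from_matrix(Tm(13.05,11))*Ro.from_matrix(Tm(13.05,0)).inv()).as_rotvec()))
E
```

```text
1.05 [0.15023616 0.60665028 0.23128639]
0 [0.4459 0.201  0.0671] [ 0.4547 -0.1513  0.0671]
10 [0.4353 0.1986 0.0619] [ 0.4438 -0.1526  0.0619]
20 [0.4257 0.1963 0.055 ] [ 0.434  -0.1538  0.055 ]
30 [0.4174 0.1944 0.0464] [ 0.4256 -0.1549  0.0464]
40 [0.4107 0.1929 0.0365] [ 0.4188 -0.1557  0.0365]
50 [0.4058 0.1917 0.0255] [ 0.4138 -0.1563  0.0255]
53 [0.4047 0.1915 0.022 ] [ 0.4126 -0.1565  0.022 ]
54 [0.4043 0.1914 0.0209] [ 0.4123 -0.1565  0.0209]
L [  -0.     -0.   -153.04]
R [  -0.     -0.   -159.11]
[-2.48381394 10.71590726  0.        ]
```

Call:
{"api": "drive_tool", "payload": {
  "fingers": 1,
  "series": [
    [[0.016,-0.022,0],[0,0,-8.5]],
    [[0.032,-0.045,0],[0,0,-17]],
    [[0.048,-0.067,0],[0,0,-25.5]],
    [[0.064,-0.09,0],[0,0,-34]],
    [[0.08,-0.112,0],[0,0,-42.5]],
    [[0.097,-0.135,0],[0,0,-51]],
    [[0.114,-0.157,0],[0,0,-59.5]],
    [[0.13,-0.18,0],[0,0,-68]]
  ]
}}

```text
time: 1.85
tool_pos: [0.2809, 0.4257, 0.2315]
tool_rot: [0.0, 0.658, 0.753, 0.0]
contact_force: [0.1, 0.6, 0.1]
gripper_width: -0.001
```

Call:
{"api": "drive_tool", "payload": {
  "series": [
    [[0.016,-0.022,0],[0,0,-8.5]],
    [[0.032,-0.045,0],[0,0,-17]],
    [[0.048,-0.067,0],[0,0,-25.5]],
    [[0.064,-0.09,0],[0,0,-34]],
    [[0.08,-0.112,0],[0,0,-42.5]],
    [[0.097,-0.135,0],[0,0,-51]],
    [[0.114,-0.157,0],[0,0,-59.5]],
    [[0.13,-0.18,0],[0,0,-68]]
  ]
}}

```text
time: 2.65
tool_pos: [0.4109, 0.2457, 0.2315]
tool_rot: [-0.0, 0.967, 0.257, 0.0]
contact_force: [0.5, -0.3, 0.4]
gripper_width: -0.002
```

Call:
{"api": "drive_tool", "payload": {
  "series": [
    [[0.018,-0.023,-0.02],[0,0,-8.5]],
    [[0.036,-0.046,-0.04],[0,0,-17]],
    [[0.036,-0.046,-0.07],[0,0,-17]],
    [[0.036,-0.046,-0.07],[0,0,-17]]
  ]
}}

```text
time: 3.05
tool_pos: [0.4437, 0.1992, 0.1569]
tool_rot: [0.001, 0.994, 0.113, -0.004]
contact_force: [-0.4, -0.2, -0.8]
gripper_width: 0.0
```

```bash
python3 - <<'E'
from h import *
s,R=now(); print(s['time'],s['tool_pos'],s['joint_pos'].round(3),s['gripper_width'],s['contact_force'].round(2))
t=tcp('L',0,.024,11); print(t-s['tool_pos'], np.degrees((Ro.from_matrix(Tm(13.05,11))*R.inv()).as_rotvec()).round(2))
cv2.imwrite("pics/d.png",cv2.cvtColor(grab_frame("wrist"),cv2.COLOR_RGB2BGR))
E
```

```text
3.05 [0.4437367  0.19918098 0.15685923] [ 0.269 -0.224  1.999  0.     1.375  1.613] 0.00014774555774779935 [-0.42 -0.23 -0.83]
[ 0.00218458  0.00184254 -0.08976033] [-2.36 10.24  0.05]
```

View pics/d.png

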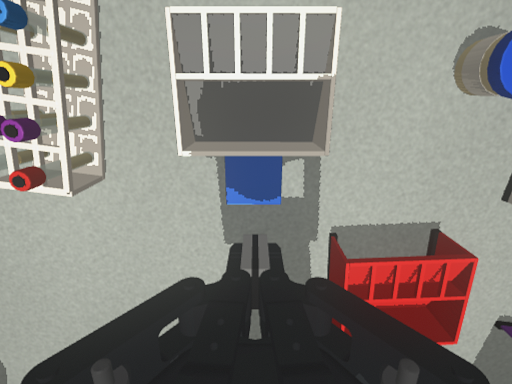

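The wrist view shows the left carrier squarely aligned. Its tab at (253,180) lies ahead of the shut fingers at (255,245). I'll lean the tool forward and go down.

Call:
{"api": "drive_tool", "payload": {
  "series": [
    [[0.001,0.001,-0.03],[-1.2,5.3,0]],
    [[0.002,0.001,-0.05],[-2.5,10.7,0]],
    [[0.002,0.001,-0.07],[-2.5,10.7,0]],
    [[0.002,0.001,-0.077],[-2.5,10.7,0]],
    [[0.002,0.001,-0.077],[-2.5,10.7,0]]
  ]
}}

```text
time: 3.6
tool_pos: [0.448, 0.2021, 0.0846]
tool_rot: [0.011, 0.989, 0.114, -0.095]
contact_force: [0.7, 0.5, 0.3]
gripper_width: -0.001
```

```bash
python3 - <<'E'
from h import *
s,R=now(); print(s['time'],s['tool_pos'],s['contact_force'].round(2))
t=tcp('L',0,.024,11); print(t-s['tool_pos'], np.degrees((Ro.from_matrix(Tm(13.05,11))*R.inv()).as_rotvec()).round(2))
K,Rc,tc=cam('wrist'); print(-Rc.T@tc)
cv2.imwrite("pics/e.png",cv2.cvtColor(grab_frame("wrist"),cv2.COLOR_RGB2BGR))
o,yaw=CAR['L']; f=np.r_[np.cos(np.radians(yaw)),np.sin(np.radians(yaw)),0];g=np.r_[-f[1],f[0],0]
for a,b in((-55,65),(-55,-65),(55,65),(55,-65),(-100,25),(-100,-25)): print(a,b,pj('wrist',np.r_[o,.065]+f*a/1e3+g*b/1e3).round(0))
E
```

```text
3.6 [0.44799412 0.20209926 0.08462174] [0.74 0.46 0.34]
[-0.00207284 -0.00107573 -0.01752284] [ 0.01 -0.   -0.1 ]
[0.55315632 0.22621892 0.20876335]
-55 65 [[146. 184.]]
-55 -65 [[365. 184.]]
55 65 [[ 92. -61.]]
55 -65 [[419. -61.]]
-100 25 [[218. 243.]]
-100 -25 [[292. 243.]]
```

View pics/e.png

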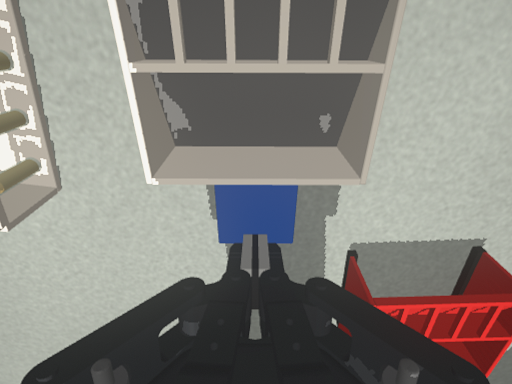

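The model outline matches the picture within about 1 px (near rim row 184, tab edge row 243). I'll go down to contact now.

Call:
{"api": "drive_tool", "payload": {
  "series": [
    [[-0.001,0,-0.007],[0,0,0]],
    [[-0.002,-0.001,-0.012],[0,0,0]],
    [[-0.002,-0.001,-0.015],[0,0,0]],
    [[-0.002,-0.001,-0.0175],[0,0,0]]
  ]
}}

```text
time: 4.05
tool_pos: [0.4461, 0.2006, 0.0667]
tool_rot: [0.011, 0.989, 0.113, -0.095]
contact_force: [-0.6, -0.4, -0.4]
gripper_width: -0.001
```

Call:
{"api": "drive_tool", "payload": {
  "series": [
    [[-0.0025,-0.0005,-0.0015],[0,0,0]],
    [[-0.005,-0.001,-0.0025],[0,0,0]],
    [[-0.0078,-0.0018,-0.004],[0,0,0]],
    [[-0.0106,-0.0024,-0.0055],[0,0,0]]
  ]
}}

```text
time: 4.45
tool_pos: [0.4357, 0.1983, 0.0615]
tool_rot: [0.011, 0.989, 0.113, -0.095]
contact_force: [1.3, 0.3, 1.5]
gripper_width: -0.002
```

```bash
python3 - <<'E'
from h import *
s,R=now(); print(s['time'],s['tool_pos'],s['contact_force'].round(2))
cv2.imwrite("pics/f.png",cv2.cvtColor(grab_frame("wrist"),cv2.COLOR_RGB2BGR))
E
```

```text
4.45 [0.43574055 0.198303   0.06153763] [1.32 0.29 1.47]
```

View pics/f.png

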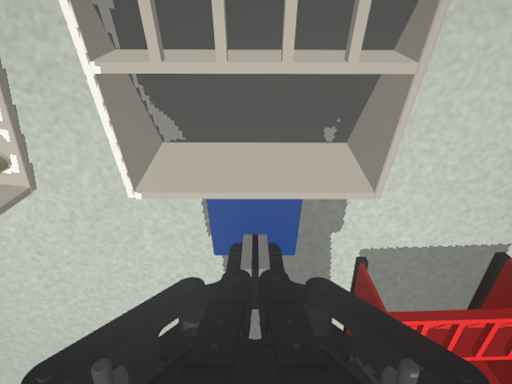

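```bash
cat >> h.py <<'E'
def rim(k,th,pts):
    o,yaw=CAR[k]; f=np.r_[np.cos(np.radians(yaw)),np.sin(np.radians(yaw)),0];g=np.r_[-f[1],f[0],0];t=np.radians(th)
    h=np.r_[o,0]-.055*f; out=[]
    for X,Y,Z in pts:
        X=(X+55)/1e3;Y/=1e3;Z/=1e3
        out.append(h+f*(X*np.cos(t)-Z*np.sin(t))+g*Y+np.r_[0,0,X*np.sin(t)+Z*np.cos(t)])
    return np.array(out)
E
python3 - <<'E'
from h import *
for th in(0,3,6,9,12): print(th,pj('wrist',rim('L',th,[(-55,65,65),(-55,-65,65),(6,65,65),(-100,25,65)])).round(0).tolist())
E
```

```text
0 [[121.0, 182.0], [386.0, 182.0], [83.0, 40.0], [210.0, 252.0]]
3 [[123.0, 188.0], [384.0, 188.0], [81.0, 50.0], [211.0, 253.0]]
6 [[125.0, 193.0], [382.0, 194.0], [80.0, 61.0], [212.0, 255.0]]
9 [[127.0, 199.0], [381.0, 199.0], [79.0, 73.0], [213.0, 255.0]]
12 [[129.0, 204.0], [379.0, 204.0], [79.0, 85.0], [214.0, 256.0]]
```

The rim at row 197 and the cross wall at row ~62 fit a lean of about 8°, so it is tipping as planned. I'll follow the arc.

Call:
{"api": "drive_tool", "payload": {
  "series": [
    [[-0.0024,-0.0006,-0.0017],[0,0,0]],
    [[-0.0048,-0.0012,-0.0034],[0,0,0]],
    [[-0.0072,-0.0018,-0.0052],[0,0,0]],
    [[-0.0096,-0.0023,-0.007],[0,0,0]],
    [[-0.0118,-0.0028,-0.009],[0,0,0]],
    [[-0.014,-0.0033,-0.0112],[0,0,0]],
    [[-0.016,-0.0038,-0.0134],[0,0,0]],
    [[-0.0179,-0.0042,-0.0157],[0,0,0]]
  ]
}}

```text
time: 5.3
tool_pos: [0.4175, 0.194, 0.0453]
tool_rot: [0.011, 0.989, 0.113, -0.095]
contact_force: [1.0, -0.0, 2.0]
gripper_width: -0.0
```

```bash
python3 - <<'E'
from h import *
s,R=now(); print(s['time'],s['tool_pos'],s['contact_force'].round(2))
for th in(20,24,27,30,33): print(th,pj('wrist',rim('L',th,[(-55,65,65),(-55,-65,65),(6,65,65),(-100,25,65)])).round(0).tolist())
cv2.imwrite("pics/g.png",cv2.cvtColor(grab_frame("wrist"),cv2.COLOR_RGB2BGR))
E
```

```text
5.3 [0.41746629 0.19395445 0.04530334] [ 1.   -0.01  2.03]
20 [[112.0, 202.0], [394.0, 202.0], [30.0, 71.0], [211.0, 250.0]]
24 [[116.0, 207.0], [390.0, 208.0], [33.0, 94.0], [212.0, 249.0]]
27 [[119.0, 211.0], [387.0, 211.0], [35.0, 110.0], [213.0, 247.0]]
30 [[122.0, 214.0], [385.0, 215.0], [38.0, 126.0], [214.0, 246.0]]
33 [[125.0, 217.0], [382.0, 217.0], [42.0, 142.0], [215.0, 244.0]]
```

View pics/g.png

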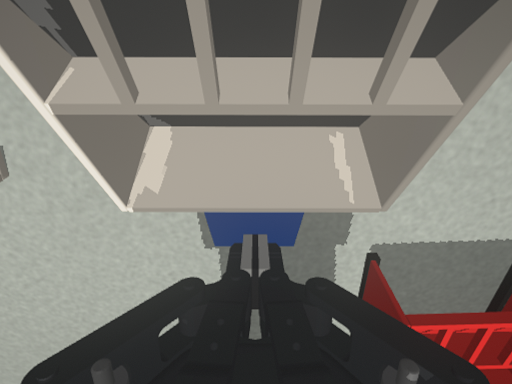

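Call:
{"api": "drive_tool", "payload": {
  "series": [
    [[-0.0018,-0.0004,-0.0025],[0,0,0]],
    [[-0.0035,-0.0008,-0.005],[0,0,0]],
    [[-0.0052,-0.0012,-0.0076],[0,0,0]],
    [[-0.0068,-0.0016,-0.0102],[0,0,0]],
    [[-0.0082,-0.0019,-0.013],[0,0,0]],
    [[-0.0095,-0.0022,-0.0158],[0,0,0]],
    [[-0.0107,-0.0025,-0.0186],[0,0,0]],
    [[-0.0118,-0.0028,-0.0215],[0,0,0]]
  ]
}}

```text
time: 6.15
tool_pos: [0.4053, 0.1911, 0.0236]
tool_rot: [0.011, 0.989, 0.113, -0.096]
contact_force: [-3.3, -0.7, 1.8]
gripper_width: 0.002
```

```bash
python3 - <<'E'
from h import *
s,R=now(); print(s['time'],s['tool_pos'],s['contact_force'].round(2))
for th in(42,45,48,51,53): print(th,pj('wrist',rim('L',th,[(-55,65,65),(-55,-65,65),(6,65,65),(55,65,65),(-100,25,65)])).round(0).tolist())
cv2.imwrite("pics/h.png",cv2.cvtColor(grab_frame("wrist"),cv2.COLOR_RGB2BGR))
E
```

```text
6.15 [0.40532889 0.19113729 0.02361876] [-3.31 -0.73  1.82]
42 [[108.0, 229.0], [398.0, 229.0], [-21.0, 180.0], [-693.0, -76.0], [212.0, 243.0]]
45 [[112.0, 230.0], [394.0, 230.0], [-12.0, 197.0], [-621.0, 31.0], [213.0, 240.0]]
48 [[116.0, 231.0], [391.0, 231.0], [-2.0, 212.0], [-547.0, 123.0], [214.0, 237.0]]
51 [[119.0, 231.0], [387.0, 231.0], [8.0, 225.0], [-474.0, 199.0], [215.0, 233.0]]
53 [[121.0, 231.0], [385.0, 232.0], [14.0, 233.0], [-428.0, 241.0], [215.0, 231.0]]
```

View pics/h.png

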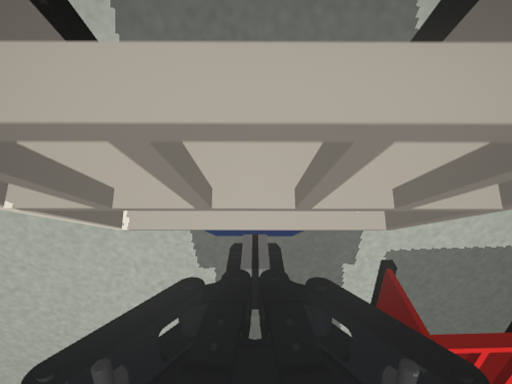

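Call:
{"api": "drive_tool", "payload": {
  "series": [
    [[-0.0007,-0.0002,-0.002],[0,0,0]],
    [[-0.0013,-0.0003,-0.004],[0,0,0]],
    [[-0.0018,-0.0004,-0.0055],[0,0,0]],
    [[-0.0018,-0.0004,-0.0055],[0,0,0]]
  ]
}}

```text
time: 6.6
tool_pos: [0.4042, 0.1909, 0.0187]
tool_rot: [0.011, 0.989, 0.113, -0.095]
contact_force: [-3.2, -1.1, 2.7]
gripper_width: -0.001
```

```bash
python3 - <<'E'
from h import *
s,R=now(); print(s['time'],s['tool_pos'],s['contact_force'].round(2))
for th in(51,53,55): print(th,pj('wrist',rim('L',th,[(-55,65,65),(-55,-65,65),(6,65,65),(55,0,65),(55,0,50),(0,0,31)])).round(0).tolist())
cv2.imwrite("pics/i.png",cv2.cvtColor(grab_frame("wrist"),cv2.COLOR_RGB2BGR))
cv2.imwrite("pics/i2.png",cv2.cvtColor(grab_frame("side"),cv2.COLOR_RGB2BGR))
E
```

```text
6.6 [0.4041722  0.19086359 0.01872997] [-3.16 -1.05  2.65]
51 [[114.0, 236.0], [392.0, 236.0], [-10.0, 233.0], [244.0, 218.0], [245.0, 34.0], [252.0, 115.0]]
53 [[116.0, 236.0], [390.0, 236.0], [-3.0, 241.0], [244.0, 268.0], [245.0, 89.0], [252.0, 123.0]]
55 [[119.0, 235.0], [388.0, 236.0], [5.0, 249.0], [245.0, 310.0], [246.0, 139.0], [252.0, 130.0]]
```

View pics/i.png

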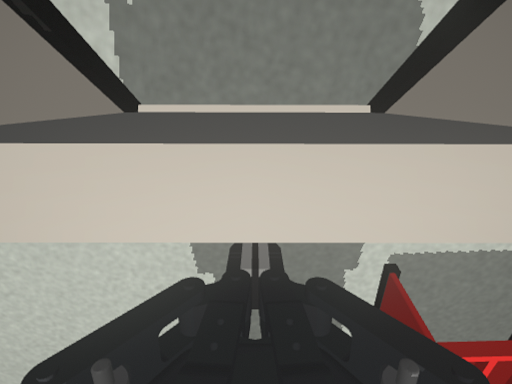

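View pics/i2.png

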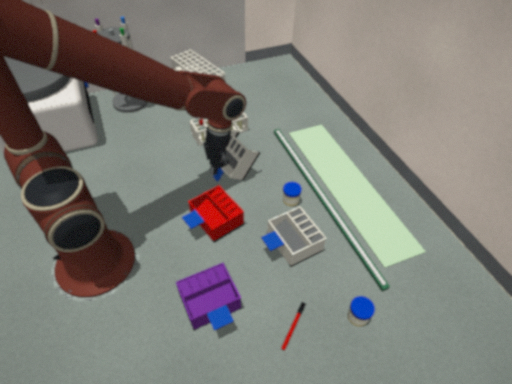

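A grey strip of floor underside shows in rows 113–142 between the cheeks, with no orange so far. I'll press the last millimetres until the bench stops it.

Call:
{"api": "drive_tool", "payload": {
  "series": [
    [[-0.0003,0,-0.001],[0,0,0]],
    [[-0.0006,-0.0001,-0.002],[0,0,0]],
    [[-0.0008,-0.0002,-0.003],[0,0,0]],
    [[-0.0008,-0.0002,-0.003],[0,0,0]]
  ]
}}

```text
time: 7.1
tool_pos: [0.4043, 0.1909, 0.0181]
tool_rot: [0.011, 0.989, 0.114, -0.095]
contact_force: [-7.9, -2.1, 17.1]
gripper_width: -0.001
```

```bash
python3 - <<'E'
from h import *
s,R=now(); print(s['time'],s['tool_pos'],s['contact_force'].round(2))
I=cv2.cvtColor(grab_frame("wrist"),cv2.COLOR_RGB2BGR)
cv2.imwrite("pics/j.png",I)
print(I[60:200:5,250])
E
```

```text
7.1 [0.40429918 0.1908838  0.01806459] [-7.85 -2.12 17.14]
[[111 118 116]
 [111 117 115]
 [111 117 114]
 [111 117 114]
 [109 116 113]
 [114 122 119]
 [115 122 119]
 [111 117 114]
 [112 118 114]
 [152 163 168]
 [173 188 195]
 [ 78  81  81]
 [ 79  81  82]
 [ 79  82  83]
 [ 80  82  83]
 [ 81  83  84]
 [ 81  84  85]
 [ 82  86  86]
 [122 130 134]
 [178 191 200]
 [180 193 201]
 [179 193 201]
 [180 193 202]
 [181 195 202]
 [181 195 203]
 [181 195 203]
 [183 196 204]
 [182 196 205]]
```

View pics/j.png

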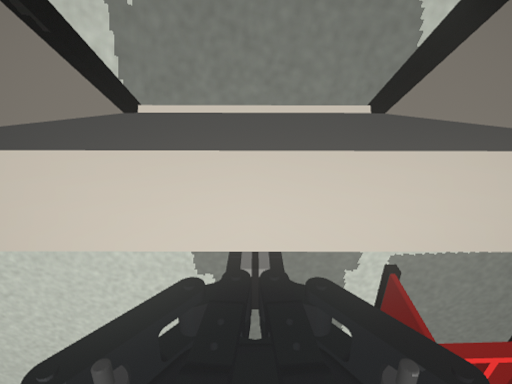

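The tab is on the bench: the force jumped to 17 N. The whole underside strip (rows 113–150) is plain grey, so the left carrier looks plain. I'll ease back along the arc.

Call:
{"api": "drive_tool", "payload": {
  "series": [
    [[0.0005,0.0001,0.003],[0,0,0]],
    [[0.0018,0.0004,0.0055],[0,0,0]],
    [[0.0028,0.0006,0.0085],[0,0,0]],
    [[0.004,0.0009,0.0115],[0,0,0]],
    [[0.0052,0.0013,0.0145],[0,0,0]],
    [[0.0066,0.0016,0.0175],[0,0,0]],
    [[0.0082,0.002,0.021],[0,0,0]],
    [[0.01,0.0024,0.024],[0,0,0]]
  ]
}}

```text
time: 7.95
tool_pos: [0.4143, 0.1932, 0.0402]
tool_rot: [0.011, 0.989, 0.113, -0.094]
contact_force: [0.1, -0.8, 2.1]
gripper_width: 0.001
```

Call:
{"api": "drive_tool", "payload": {
  "series": [
    [[0.0022,0.0005,0.0032],[0,0,0]],
    [[0.0044,0.001,0.0064],[0,0,0]],
    [[0.007,0.0015,0.0092],[0,0,0]],
    [[0.0096,0.0021,0.0118],[0,0,0]],
    [[0.0124,0.0028,0.0142],[0,0,0]],
    [[0.0152,0.0035,0.0165],[0,0,0]],
    [[0.018,0.0042,0.0186],[0,0,0]],
    [[0.021,0.005,0.0206],[0,0,0]]
  ]
}}

```text
time: 8.75
tool_pos: [0.4344, 0.198, 0.0609]
tool_rot: [0.011, 0.989, 0.114, -0.096]
contact_force: [-3.3, -1.2, 7.0]
gripper_width: 0.002
```

Call:
{"api": "drive_tool", "payload": {
  "series": [
    [[0.003,0.0007,0.0019],[0,0,0]],
    [[0.006,0.0014,0.0037],[0,0,0]],
    [[0.009,0.002,0.0052],[0,0,0]],
    [[0.0115,0.0026,0.0075],[0,0,0]],
    [[0.0115,0.0026,0.015],[0,0,0]],
    [[0.0115,0.0026,0.03],[0,0,0]]
  ]
}}

```text
time: 9.35
tool_pos: [0.4446, 0.2003, 0.0894]
tool_rot: [0.011, 0.989, 0.113, -0.097]
contact_force: [-0.0, -0.2, -0.8]
gripper_width: -0.003
```

```bash
python3 - <<'E'
from h import *
s,R=now(); print(s['time'],s['tool_pos'],s['contact_force'].round(2))
print(pj('wrist',rim('L',0,[(-55,65,65),(-55,-65,65),(6,65,65),(6,-65,65),(-100,25,65),(-100,-25,65)])).round(0).tolist())
cv2.imwrite("pics/k.png",cv2.cvtColor(grab_frame("wrist"),cv2.COLOR_RGB2BGR))
E
```

```text
9.35 [0.44463777 0.20029013 0.0893597 ] [-0.03 -0.25 -0.78]
[[145.0, 175.0], [362.0, 175.0], [120.0, 62.0], [387.0, 62.0], [217.0, 235.0], [291.0, 235.0]]
```

View pics/k.png

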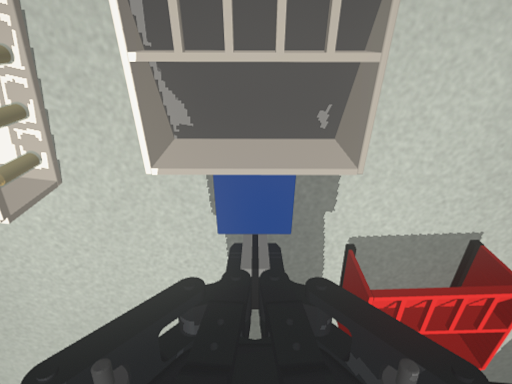

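It is back flat and in place, with the rim corners at (148,174) and (363,174) against the predicted (145,175) and (362,175). Now the right-hand one.

Call:
{"api": "drive_tool", "payload": {
  "series": [
    [[0,0,0.04],[0,0,0]],
    [[0.001,-0.04,0.07],[0,0,-1]],
    [[0.003,-0.085,0.07],[0,0,-2]],
    [[0.004,-0.13,0.07],[0,0,-3]],
    [[0.005,-0.175,0.07],[0,0,-4]],
    [[0.006,-0.22,0.07],[0,0,-5]],
    [[0.008,-0.265,0.07],[0,0,-6.1]],
    [[0.01,-0.31,0.07],[0,0,-6.1]]
  ]
}}

```text
time: 10.2
tool_pos: [0.4558, -0.1113, 0.1611]
tool_rot: [0.006, 0.994, 0.06, -0.095]
contact_force: [1.3, 0.6, 0.4]
gripper_width: -0.001
```

Call:
{"api": "drive_tool", "payload": {
  "series": [
    [[0,-0.03,0],[0,0,0]],
    [[0,-0.0416,-0.02],[0,0,0]],
    [[0,-0.0416,-0.05],[0,0,0]],
    [[0,-0.0416,-0.072],[0,0,0]],
    [[0,-0.0416,-0.072],[0,0,0]]
  ]
}}

```text
time: 10.7
tool_pos: [0.4535, -0.1501, 0.0854]
tool_rot: [0.004, 0.993, 0.061, -0.098]
contact_force: [-0.1, -1.1, -0.7]
gripper_width: -0.001
```

```bash
python3 - <<'E'
from h import *
s,R=now(); print(s['time'],s['tool_pos'],s['contact_force'].round(2))
t=tcp('R',0,.024,11); print((t-s['tool_pos']).round(4), np.degrees((Ro.from_matrix(Tm(6.98,11))*R.inv()).as_rotvec()).round(2))
print(pj('wrist',rim('R',0,[(-55,65,65),(-55,-65,65),(6,65,65),(6,-65,65),(-100,25,65),(-100,-25,65)])).round(0).tolist())
cv2.imwrite("pics/l.png",cv2.cvtColor(grab_frame("wrist"),cv2.COLOR_RGB2BGR))
E
```

```text
10.7 [ 0.45346783 -0.15008864  0.08541224] [-0.15 -1.08 -0.71]
[ 0.0012 -0.0012 -0.0183] [-0.14 -0.31  0.02]
[[146.0, 178.0], [368.0, 179.0], [121.0, 64.0], [394.0, 64.0], [219.0, 239.0], [294.0, 239.0]]
```

View pics/l.png

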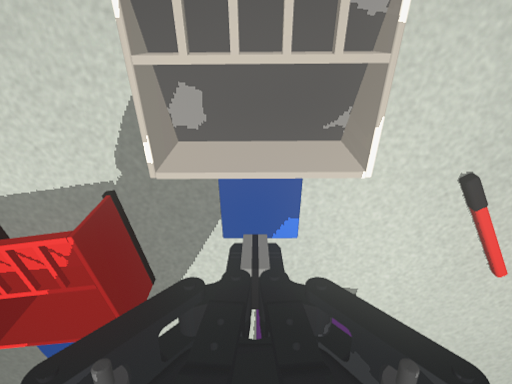

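The right carrier's tab (220–300, rows 178–238) is dead ahead of the fingers. Same press again.

Call:
{"api": "drive_tool", "payload": {
  "series": [
    [[0.001,-0.001,-0.007],[0,0,0]],
    [[0.001,-0.002,-0.012],[0,0,0]],
    [[0.001,-0.002,-0.0155],[0,0,0]],
    [[0.001,-0.002,-0.0185],[0,0,0]]
  ]
}}

```text
time: 11.15
tool_pos: [0.4572, -0.153, 0.07]
tool_rot: [0.006, 0.994, 0.061, -0.095]
contact_force: [-0.7, -0.5, -0.4]
gripper_width: 0.004
```

Call:
{"api": "drive_tool", "payload": {
  "series": [
    [[-0.0027,-0.0003,-0.0017],[0,0,0]],
    [[-0.0054,-0.0006,-0.0034],[0,0,0]],
    [[-0.0081,-0.001,-0.005],[0,0,0]],
    [[-0.0108,-0.0013,-0.0066],[0,0,0]],
    [[-0.0133,-0.0016,-0.0083],[0,0,0]],
    [[-0.0158,-0.0019,-0.01],[0,0,0]],
    [[-0.0182,-0.0022,-0.0118],[0,0,0]],
    [[-0.0206,-0.0025,-0.0136],[0,0,0]]
  ]
}}

```text
time: 11.95
tool_pos: [0.4359, -0.1557, 0.0561]
tool_rot: [0.006, 0.994, 0.061, -0.096]
contact_force: [0.4, -0.1, 4.9]
gripper_width: -0.001
```

Call:
{"api": "drive_tool", "payload": {
  "series": [
    [[-0.0022,-0.0003,-0.0021],[0,0,0]],
    [[-0.0044,-0.0006,-0.0043],[0,0,0]],
    [[-0.0065,-0.0008,-0.0065],[0,0,0]],
    [[-0.0084,-0.001,-0.0088],[0,0,0]],
    [[-0.0102,-0.0012,-0.0113],[0,0,0]],
    [[-0.012,-0.0014,-0.0138],[0,0,0]],
    [[-0.0136,-0.0016,-0.0164],[0,0,0]],
    [[-0.0152,-0.0018,-0.019],[0,0,0]]
  ]
}}

```text
time: 12.75
tool_pos: [0.42, -0.1575, 0.0366]
tool_rot: [0.006, 0.993, 0.061, -0.097]
contact_force: [-3.8, -3.0, 5.0]
gripper_width: -0.001
```

```bash
python3 - <<'E'
from h import *
s,R=now(); print(s['time'],s['tool_pos'],s['contact_force'].round(2))
for th in (40,53,54): print((tcp('R',th,.024,11)-s['tool_pos']).round(4))
for th in(34,38,42): print(th,pj('wrist',rim('R',th,[(-55,65,65),(-55,-65,65),(6,65,65),(6,-65,65),(-100,25,65)])).round(0).tolist())
cv2.imwrite("pics/m.png",cv2.cvtColor(grab_frame("wrist"),cv2.COLOR_RGB2BGR))
E
```

```text
12.75 [ 0.41996745 -0.15751123  0.03662565] [-3.83 -3.    5.03]
[-0.0012  0.0018 -0.0002]
[-0.0073  0.0011 -0.0146]
[-0.0077  0.001  -0.0157]
34 [[112.0, 219.0], [388.0, 219.0], [8.0, 138.0], [486.0, 138.0], [211.0, 245.0]]
38 [[117.0, 222.0], [384.0, 222.0], [16.0, 160.0], [478.0, 160.0], [212.0, 242.0]]
42 [[121.0, 224.0], [380.0, 224.0], [24.0, 180.0], [471.0, 180.0], [213.0, 238.0]]
```

View pics/m.png

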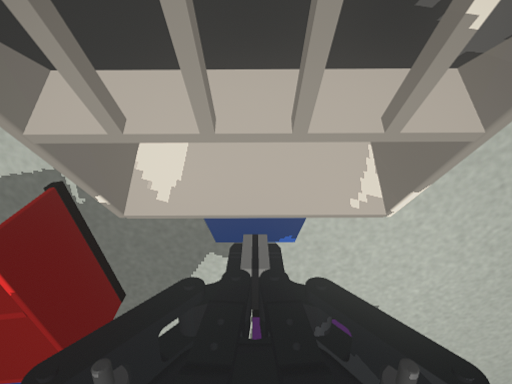

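Call:
{"api": "drive_tool", "payload": {
  "series": [
    [[-0.0016,-0.0002,-0.0024],[0,0,0]],
    [[-0.0031,-0.0004,-0.0049],[0,0,0]],
    [[-0.0044,-0.0005,-0.0075],[0,0,0]],
    [[-0.0056,-0.0006,-0.0101],[0,0,0]],
    [[-0.0067,-0.0007,-0.0127],[0,0,0]],
    [[-0.0076,-0.0008,-0.0152],[0,0,0]],
    [[-0.0084,-0.0009,-0.0175],[0,0,0]],
    [[-0.0084,-0.0009,-0.0175],[0,0,0]]
  ]
}}

```text
time: 13.6
tool_pos: [0.4124, -0.1579, 0.019]
tool_rot: [0.006, 0.994, 0.061, -0.096]
contact_force: [-3.1, -1.6, 1.4]
gripper_width: -0.0
```

```bash
python3 - <<'E'
from h import *
s,R=now(); print(s['time'],s['tool_pos'],s['contact_force'].round(2))
cv2.imwrite("pics/n.png",cv2.cvtColor(grab_frame("wrist"),cv2.COLOR_RGB2BGR))
E
```

```text
13.6 [ 0.41240183 -0.15794919  0.01904673] [-3.15 -1.61  1.44]
```

View pics/n.png

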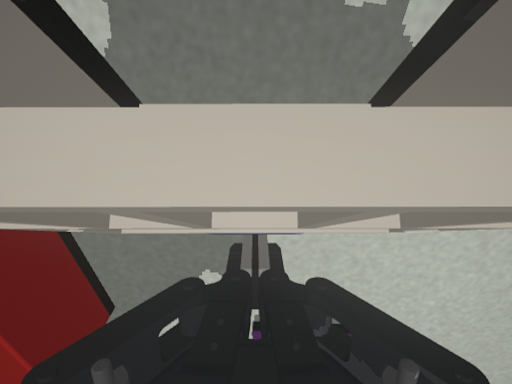

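Call:
{"api": "drive_tool", "payload": {
  "series": [
    [[-0.0004,0,-0.0013],[0,0,0]],
    [[-0.0008,-0.0001,-0.0026],[0,0,0]],
    [[-0.001,-0.0001,-0.0035],[0,0,0]],
    [[-0.001,-0.0001,-0.0035],[0,0,0]]
  ]
}}

```text
time: 14.05
tool_pos: [0.4121, -0.1582, 0.0173]
tool_rot: [0.006, 0.994, 0.061, -0.096]
contact_force: [-5.8, 0.6, 9.9]
gripper_width: 0.002
```

```bash
python3 - <<'E'
from h import *
s,R=now(); print(s['time'],s['tool_pos'],s['contact_force'].round(2))
cv2.imwrite("pics/o.png",cv2.cvtColor(grab_frame("wrist"),cv2.COLOR_RGB2BGR))
E
```

```text
14.05 [ 0.412102   -0.15823246  0.01731379] [-5.83  0.56  9.9 ]
```

View pics/o.png

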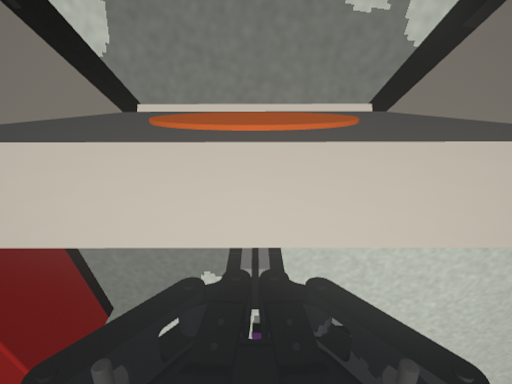

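The orange disc shows at (253,120), rows 112–131, so the right-hand carrier is the stamped one. A little more pressure makes sure the tab meets the bench, then I'll ease back.

Call:
{"api": "drive_tool", "payload": {
  "series": [
    [[-0.0002,0,-0.0008],[0,0,0]],
    [[-0.0003,0,-0.0012],[0,0,0]],
    [[-0.0003,0,-0.0012],[0,0,0]]
  ]
}}

```text
time: 14.4
tool_pos: [0.4122, -0.1583, 0.0171]
tool_rot: [0.006, 0.994, 0.061, -0.096]
contact_force: [-7.5, 1.9, 15.9]
gripper_width: -0.001
```

Call:
{"api": "drive_tool", "payload": {
  "series": [
    [[0.0005,0.0001,0.004],[0,0,0]],
    [[0.0018,0.0003,0.007],[0,0,0]],
    [[0.003,0.0004,0.01],[0,0,0]],
    [[0.0042,0.0005,0.013],[0,0,0]],
    [[0.0056,0.0007,0.016],[0,0,0]],
    [[0.007,0.0009,0.019],[0,0,0]],
    [[0.0086,0.0011,0.0222],[0,0,0]],
    [[0.0105,0.0013,0.0252],[0,0,0]]
  ]
}}

```text
time: 15.2
tool_pos: [0.4226, -0.1569, 0.0406]
tool_rot: [0.006, 0.994, 0.061, -0.095]
contact_force: [0.6, 0.7, 2.0]
gripper_width: 0.002
```

Call:
{"api": "drive_tool", "payload": {
  "series": [
    [[0.0022,0.0003,0.0032],[0,0,0]],
    [[0.0044,0.0005,0.0064],[0,0,0]],
    [[0.007,0.0008,0.0092],[0,0,0]],
    [[0.0096,0.0011,0.0118],[0,0,0]],
    [[0.0124,0.0015,0.0142],[0,0,0]],
    [[0.0152,0.0019,0.0165],[0,0,0]],
    [[0.018,0.0022,0.0186],[0,0,0]],
    [[0.021,0.0026,0.0206],[0,0,0]]
  ]
}}

```text
time: 16.0
tool_pos: [0.4431, -0.1545, 0.0614]
tool_rot: [0.006, 0.994, 0.061, -0.096]
contact_force: [-1.5, 0.7, 6.3]
gripper_width: 0.0
```

Call:
{"api": "drive_tool", "payload": {
  "series": [
    [[0.003,0.0004,0.0019],[0,0,0]],
    [[0.006,0.0008,0.0037],[0,0,0]],
    [[0.009,0.001,0.0052],[0,0,0]],
    [[0.0115,0.0014,0.0075],[0,0,0]],
    [[0.0115,0.0014,0.015],[0,0,0]],
    [[0.0115,0.0014,0.03],[0,0,0]]
  ]
}}

```text
time: 16.6
tool_pos: [0.4531, -0.1523, 0.0898]
tool_rot: [0.005, 0.993, 0.061, -0.097]
contact_force: [-0.6, -0.6, -0.2]
gripper_width: 0.003
```

```bash
python3 - <<'E'
from h import *
s,R=now(); print(s['time'],s['tool_pos'],s['contact_force'].round(2))
cv2.imwrite("pics/p.png",cv2.cvtColor(grab_frame("wrist"),cv2.COLOR_RGB2BGR))
print(pj('wrist',rim('R',0,[(-55,65,65),(-55,-65,65),(6,65,65),(6,-65,65),(-100,25,65),(-100,-25,65)])).round(0).tolist())
E
```

```text
16.6 [ 0.45307592 -0.15232636  0.08978435] [-0.63 -0.62 -0.19]
[[145.0, 175.0], [357.0, 175.0], [122.0, 66.0], [378.0, 66.0], [215.0, 233.0], [287.0, 233.0]]
```

View pics/p.png

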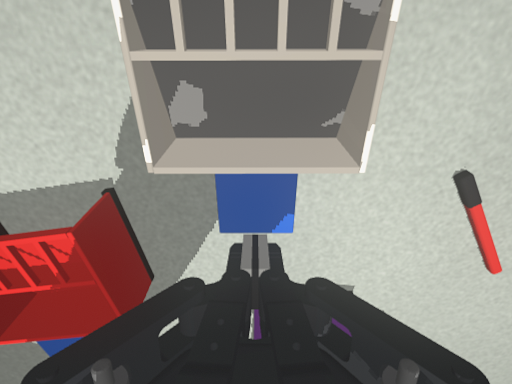

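The carrier is flat again. Next I'll straighten the tool, open the fingers so they straddle the tab, and re-measure.

Call:
{"api": "drive_tool", "payload": {
  "fingers": -1,
  "series": [
    [[-0.002,0,0.03],[0.6,-5.4,0]],
    [[-0.004,0,0.06],[1.3,-10.9,0]],
    [[-0.006,-0.002,0.1],[1.3,-10.9,0]],
    [[-0.006,-0.002,0.12],[1.3,-10.9,0]],
    [[-0.006,-0.002,0.12],[1.3,-10.9,0]]
  ]
}}

```text
time: 17.15
tool_pos: [0.4503, -0.1562, 0.216]
tool_rot: [0.003, 0.998, 0.061, 0.004]
contact_force: [-0.1, -0.1, -0.5]
gripper_width: 0.846
```

```bash
python3 - <<'E'
from h import *
s,R=now(); print(s['time'],s['tool_pos'],s['contact_force'].round(2),s['gripper_width']); print(R.as_matrix().round(3))
cv2.imwrite("pics/q.png",cv2.cvtColor(grab_frame("wrist"),cv2.COLOR_RGB2BGR))
I=cv2.cvtColor(grab_frame("top"),cv2.COLOR_RGB2BGR);cv2.imwrite("pics/q2.png",I)
E
```

```text
17.15 [ 0.45025022 -0.15617018  0.21595311] [-0.07 -0.06 -0.48] 0.8458166574313947
[[ 0.993  0.121  0.008]
 [ 0.121 -0.993 -0.005]
 [ 0.008  0.006 -1.   ]]
```

View pics/q.png

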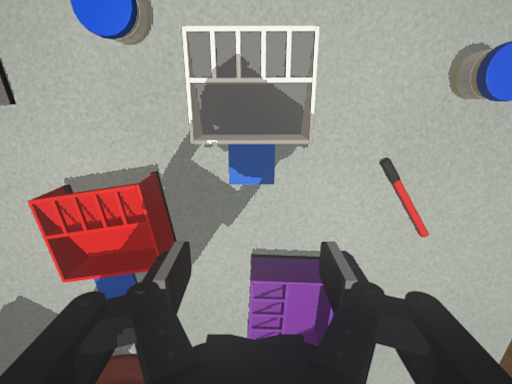

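View pics/q2.png

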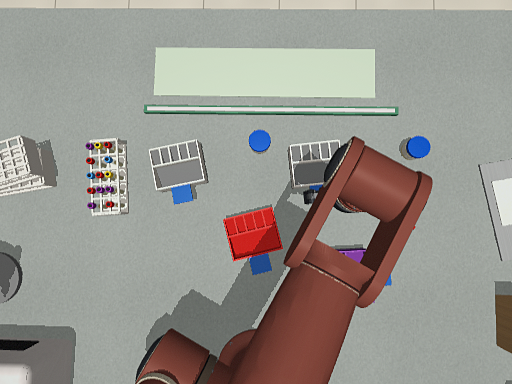

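```bash
cat >> h.py <<'E'
from scipy.optimize import least_squares
MM=np.array([[55,65],[55,-65],[-55,-65],[-55,65],[-100,25],[-100,-25]])/1e3
def fit(cam_,px):
    P=np.array([bp(cam_,u,v,.065)[:2] for u,v in px])
    f=lambda q:(MM@np.array([[np.cos(q[2]),np.sin(q[2])],[-np.sin(q[2]),np.cos(q[2])]])+q[:2]-P).ravel()
    r=least_squares(f,[.54,0,0]); print(cam_,r.x[:2].round(4),np.degrees(r.x[2]).round(2),(r.fun*1e3).round(1)); return r.x
E
python3 - <<'E'
from h import *
s,R=now(); print(s['time'])
q=fit('wrist',[(183,27),(319,27),(312,143),(191,143),(230,184),(274,184)])
f=np.array([np.cos(q[2]),np.sin(q[2])])
for l in(-.080,-.066,): print(l,(q[:2]+f*l-s['tool_pos'][:2]).round(4))
print('dyaw',np.degrees(q[2]-np.arctan2(R.as_matrix()[1,0],R.as_matrix()[0,0])))
E
```

```text
17.25
wrist [ 0.542  -0.1406] 7.03 [ 2.3  2.7  3.1 -2.1 -0.8 -2.2 -1.5  1.6 -1.7  0.9 -1.4 -0.9]
-0.08 [0.0142 0.0047]
-0.066 [0.0281 0.0064]
dyaw 0.05574426382347278
```

Call:
{"api": "drive_tool", "payload": {
  "series": [
    [[0.007,0.003,-0.04],[0,0.4,0]],
    [[0.014,0.005,-0.08],[0,0.4,0]],
    [[0.014,0.005,-0.11],[0,0.4,0]],
    [[0.014,0.005,-0.13],[0,0.4,0]],
    [[0.014,0.005,-0.13],[0,0.4,0]]
  ]
}}

```text
time: 17.75
tool_pos: [0.4583, -0.1478, 0.0749]
tool_rot: [-0.003, 0.998, 0.061, -0.008]
contact_force: [0.1, -0.7, -0.1]
gripper_width: 1.001
```

```bash
python3 - <<'E'
from h import *
s,R=now(); print(s['time'],s['tool_pos'],s['contact_force'].round(2),s['gripper_width']); print(R.as_matrix().round(3))
cv2.imwrite("pics/r.png",cv2.cvtColor(grab_frame("wrist"),cv2.COLOR_RGB2BGR))
E
```

```text
17.75 [ 0.45830877 -0.14781206  0.07488862] [ 0.08 -0.71 -0.08] 1.0013648984502093
[[ 0.992  0.122 -0.017]
 [ 0.122 -0.993  0.004]
 [-0.017 -0.006 -1.   ]]
```

View pics/r.png

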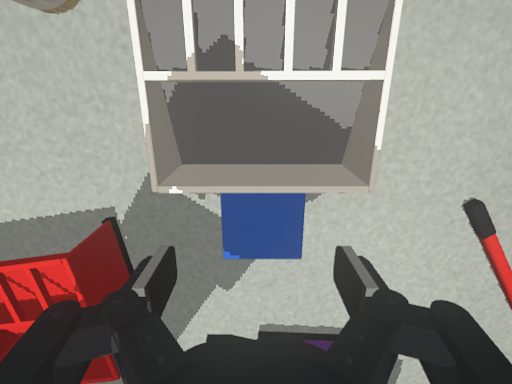

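Call:
{"api": "drive_tool", "payload": {
  "series": [
    [[-0.002,-0.004,-0.02],[0,-0.6,0]],
    [[-0.002,-0.004,-0.04],[0,-0.6,0]],
    [[-0.002,-0.004,-0.058],[0,-0.6,0]],
    [[-0.002,-0.004,-0.068],[0,-0.6,0]],
    [[-0.002,-0.004,-0.068],[0,-0.6,0]]
  ]
}}

```text
time: 18.3
tool_pos: [0.4598, -0.1536, 0.0121]
tool_rot: [0.0, 0.998, 0.061, 0.001]
contact_force: [-0.3, 0.6, -0.5]
gripper_width: 0.998
```

```bash
python3 - <<'E'
from h import *
s,R=now(); print(s['time'],s['tool_pos'],s['contact_force'].round(2),s['gripper_width']); print(R.as_matrix().round(3))
cv2.imwrite("pics/s.png",cv2.cvtColor(grab_frame("wrist"),cv2.COLOR_RGB2BGR))
cv2.imwrite("pics/s2.png",cv2.resize(cv2.cvtColor(grab_frame("side"),cv2.COLOR_RGB2BGR)[160:290,180:380],None,fx=4,fy=4))
E
```

```text
18.3 [ 0.45975774 -0.15364983  0.01206579] [-0.32  0.58 -0.52] 0.9980141356088551
[[ 0.993  0.122  0.002]
 [ 0.122 -0.993  0.   ]
 [ 0.002  0.    -1.   ]]
```

View pics/s.png

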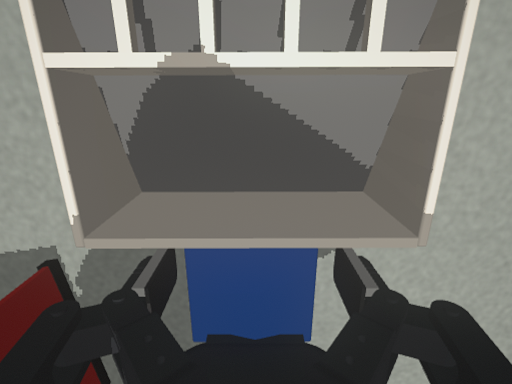

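View pics/s2.png

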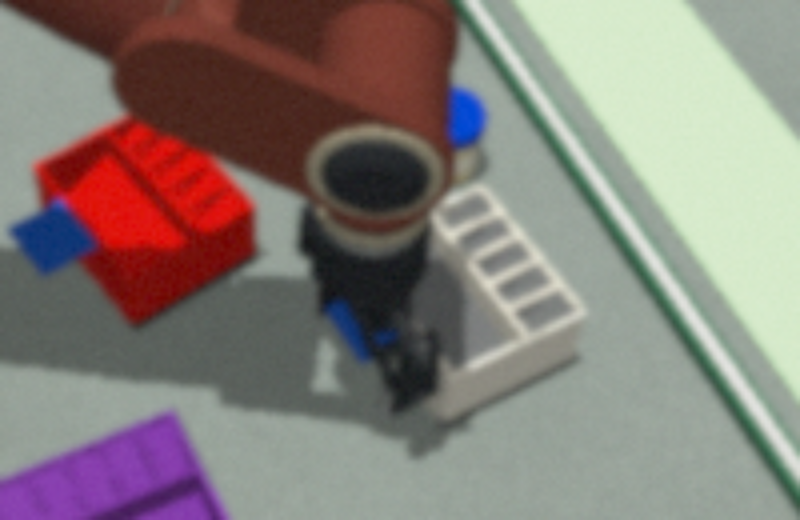

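Call:
{"api": "drive_tool", "payload": {
  "series": [
    [[0.006,0.0007,-0.001],[0,0,0]],
    [[0.012,0.0014,-0.002],[0,0,0]],
    [[0.017,0.002,-0.002],[0,0,0]],
    [[0.021,0.0026,-0.002],[0,0,0]],
    [[0.025,0.003,-0.002],[0,0,0]],
    [[0.029,0.0033,-0.002],[0,0,0]]
  ]
}}

```text
time: 19.0
tool_pos: [0.4892, -0.1505, 0.0104]
tool_rot: [0.0, 0.998, 0.061, 0.001]
contact_force: [-3.2, -0.1, 1.2]
gripper_width: 1.0
```

Call:
{"api": "drive_tool", "payload": {
  "series": [
    [[0.005,0.0005,0],[0,0,-0.8]],
    [[0.01,0.001,0],[0,0,-1.7]],
    [[0.015,0.0014,0],[0,0,-2.6]],
    [[0.02,0.0018,0],[0,0,-3.4]],
    [[0.025,0.0022,0],[0,0,-4.2]],
    [[0.03,0.0025,0],[0,0,-5]],
    [[0.035,0.0028,0],[0,0,-5.9]],
    [[0.04,0.003,0],[0,0,-6.7]]
  ]
}}

```text
time: 19.8
tool_pos: [0.5298, -0.1476, 0.0107]
tool_rot: [0.001, 1.0, 0.002, 0.002]
contact_force: [-1.6, 0.1, -0.0]
gripper_width: 0.998
```

```bash
python3 - <<'E'
from h import *
s,R=now(); print(s['time'],s['tool_pos'],s['contact_force'].round(2),s['ft_torque'].round(3)); print(R.as_matrix().round(3))
cv2.imwrite("pics/t.png",cv2.cvtColor(grab_frame("wrist"),cv2.COLOR_RGB2BGR))
cv2.imwrite("pics/t2.png",cv2.cvtColor(grab_frame("top"),cv2.COLOR_RGB2BGR))
E
```

```text
19.8 [ 0.52978996 -0.14759857  0.01068162] [-1.59  0.11 -0.03] [0.043 0.225 0.041]
[[ 1.     0.004  0.003]
 [ 0.004 -1.    -0.001]
 [ 0.003  0.001 -1.   ]]
```

View pics/t.png

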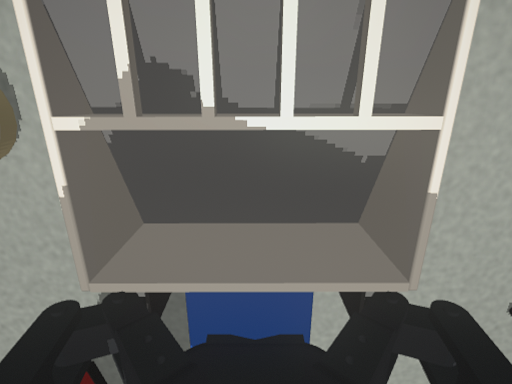

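View pics/t2.png

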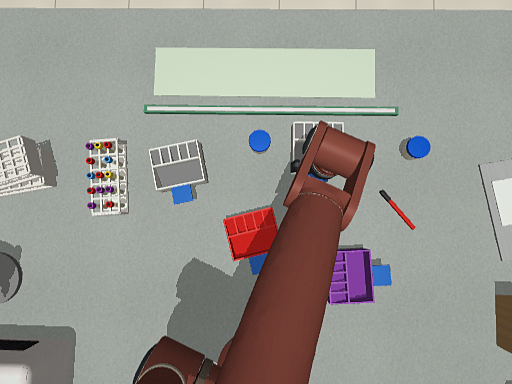

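The carrier moves squarely with the fingers. The cup (far left, col 0–18) stays clear, and about 40 mm remain to the rail.

Call:
{"api": "drive_tool", "payload": {
  "series": [
    [[0.005,0,0],[0,0,0]],
    [[0.01,0,0],[0,0,0]],
    [[0.015,0,0],[0,0,0]],
    [[0.02,0,0],[0,0,0]],
    [[0.024,0,0],[0,0,0]],
    [[0.028,0,0],[0,0,0]],
    [[0.031,0,0],[0,0,0]],
    [[0.034,0,0],[0,0,0]]
  ]
}}

```text
time: 20.7
tool_pos: [0.5635, -0.1476, 0.0107]
tool_rot: [0.001, 1.0, 0.002, 0.002]
contact_force: [-3.7, -0.2, 2.2]
gripper_width: 1.0
```

Call:
{"api": "drive_tool", "payload": {
  "series": [
    [[0.0015,0,0],[0,0,0]],
    [[0.003,0,0],[0,0,0]],
    [[0.0045,0,0],[0,0,0]],
    [[0.006,0,0],[0,0,0]]
  ]
}}

```text
time: 21.1
tool_pos: [0.5666, -0.1473, 0.0098]
tool_rot: [0.0, 1.0, 0.002, -0.002]
contact_force: [-15.6, 0.1, 5.4]
gripper_width: 1.001
```

```bash
python3 - <<'E'
from h import *
s,R=now(); print(s['time'],s['tool_pos'],s['contact_force'].round(2),s['ft_torque'].round(3))
cv2.imwrite("pics/u.png",cv2.cvtColor(grab_frame("wrist"),cv2.COLOR_RGB2BGR))
cv2.imwrite("pics/u2.png",cv2.resize(cv2.cvtColor(grab_frame("side"),cv2.COLOR_RGB2BGR)[150:300,240:400],None,fx=4,fy=4,interpolation=cv2.INTER_CUBIC))
E
```

```text
21.1 [ 0.56657506 -0.14732132  0.00981985] [-15.62   0.13   5.43] [-0.105  1.799 -0.156]
```

View pics/u.png

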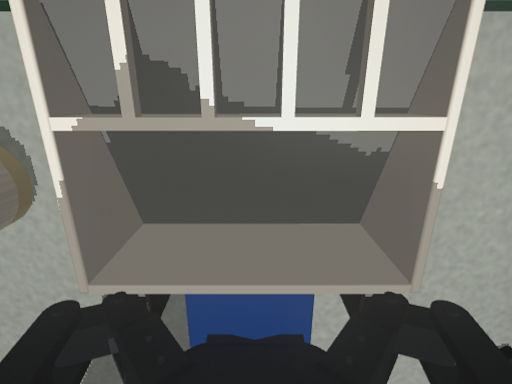

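View pics/u2.png

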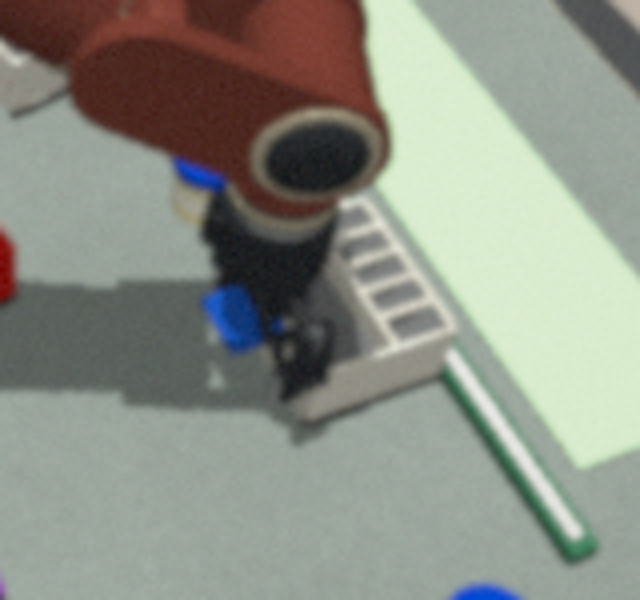

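Firm contact with the rail, at 15 N. To seat both toes I'll press briefly with one finger and then the other. Each is inside the toe span, so the carrier turns flush.

Call:
{"api": "drive_tool", "payload": {
  "series": [
    [[-0.001,0,0],[0,0,0.7]],
    [[-0.001,0,0],[0,0,1.4]],
    [[0,0,0],[0,0,1.4]],
    [[0,0,0],[0,0,1.4]]
  ]
}}

```text
time: 21.6
tool_pos: [0.5654, -0.1475, 0.0096]
tool_rot: [-0.0, 1.0, 0.014, -0.003]
contact_force: [-16.9, -0.9, 7.3]
gripper_width: 0.997
```

Call:
{"api": "drive_tool", "payload": {
  "series": [
    [[-0.001,0,0],[0,0,-0.7]],
    [[-0.001,0,0],[0,0,-1.4]],
    [[-0.001,0,0],[0,0,-2.1]],
    [[-0.001,0,0],[0,0,-2.8]],
    [[0,0,0],[0,0,-2.8]],
    [[0,0,0],[0,0,-2.8]]
  ]
}}

```text
time: 22.2
tool_pos: [0.5655, -0.1472, 0.0093]
tool_rot: [0.0, 1.0, -0.008, -0.003]
contact_force: [-14.8, -1.8, 5.3]
gripper_width: 1.001
```

Call:
{"api": "drive_tool", "payload": {
  "series": [
    [[0,0,0],[0,0,0.7]],
    [[0,0,0],[0,0,1.4]],
    [[0,0,0],[0,0,1.4]]
  ]
}}

```text
time: 22.5
tool_pos: [0.5666, -0.1473, 0.0095]
tool_rot: [0.0, 1.0, 0.002, -0.002]
contact_force: [-10.4, -0.3, 2.2]
gripper_width: 1.001
```

Call:
{"api": "drive_tool", "payload": {
  "series": [
    [[-0.004,0,0],[0,0,0]],
    [[-0.01,0,0],[0,0,0]],
    [[-0.016,0,0],[0,0,0]],
    [[-0.016,0,0.03],[0,0,0]],
    [[-0.016,0,0.07],[0,0,0]],
    [[-0.018,0,0.11],[0,0,0]],
    [[-0.03,0,0.15],[0,0,0]],
    [[-0.05,0,0.18],[0,0,0]]
  ]
}}

```text
time: 23.3
tool_pos: [0.5204, -0.148, 0.1944]
tool_rot: [0.002, 1.0, 0.003, 0.004]
contact_force: [0.2, -0.4, -0.4]
gripper_width: 0.998
```

```bash
python3 - <<'E'
from h import *
s,R=now(); print(s['time'],s['tool_pos'],s['contact_force'].round(2))
cv2.imwrite("pics/v.png",cv2.cvtColor(grab_frame("wrist"),cv2.COLOR_RGB2BGR))
I=cv2.cvtColor(grab_frame("top"),cv2.COLOR_RGB2BGR);cv2.imwrite("pics/v2.png",I)
E
```

```text
23.3 [ 0.52039506 -0.14800776  0.19437676] [ 0.22 -0.38 -0.4 ]
```

View pics/v.png

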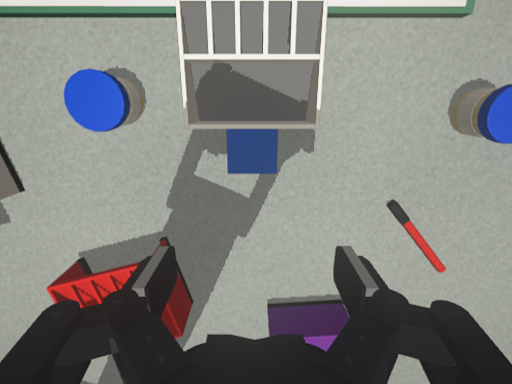

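View pics/v2.png

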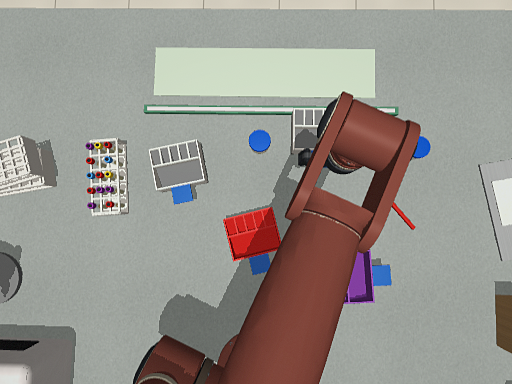

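Nothing is being touched now. I'll clear the view to check that the carrier is flush.

Call:
{"api": "drive_tool", "payload": {
  "series": [
    [[-0.02,0.03,0.03],[0,0,0]],
    [[-0.04,0.07,0.05],[0,0,0]],
    [[-0.06,0.11,0.06],[0,0,0]],
    [[-0.08,0.15,0.06],[0,0,0]],
    [[-0.1,0.19,0.06],[0,0,0]],
    [[-0.1,0.22,0.06],[0,0,0]],
    [[-0.1,0.24,0.06],[0,0,0]]
  ]
}}

```text
time: 24.1
tool_pos: [0.4186, 0.0943, 0.25]
tool_rot: [0.0, 1.0, 0.003, 0.002]
contact_force: [-0.4, 0.8, 0.2]
gripper_width: 1.0
```

```bash
python3 - <<'E'
from h import *
s,R=now(); print(s['time'],s['tool_pos'],s['contact_force'].round(2))
I=cv2.cvtColor(grab_frame("top"),cv2.COLOR_RGB2BGR);cv2.imwrite("pics/w2.png",I)
cv2.imwrite("pics/w3.png",cv2.resize(I[90:190,270:430],None,fx=5,fy=5,interpolation=cv2.INTER_CUBIC))
J=cv2.cvtColor(grab_frame("side"),cv2.COLOR_RGB2BGR)
cv2.imwrite("pics/w4.png",cv2.resize(J[160:300,260:400],None,fx=4.2,fy=4.2,interpolation=cv2.INTER_CUBIC))
cv2.imwrite("pics/w.png",cv2.cvtColor(grab_frame("wrist"),cv2.COLOR_RGB2BGR))
E
```

```text
24.1 [0.41859838 0.09431579 0.25003663] [-0.4   0.75  0.21]
```

View pics/w3.png

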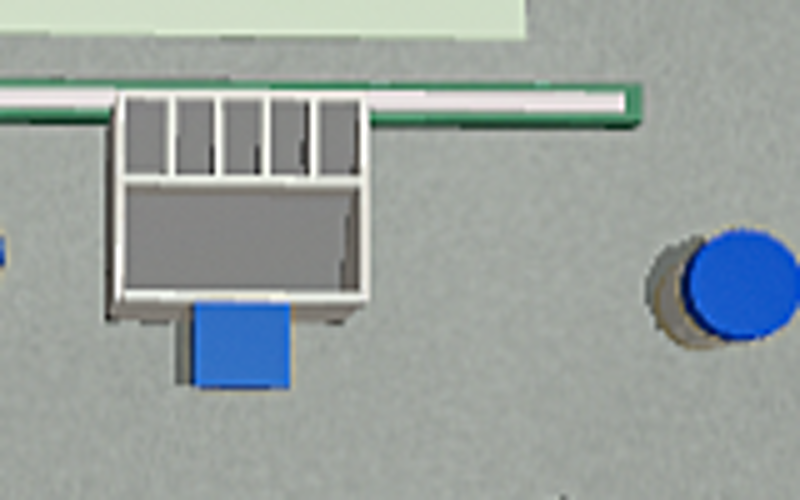

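View pics/w4.png

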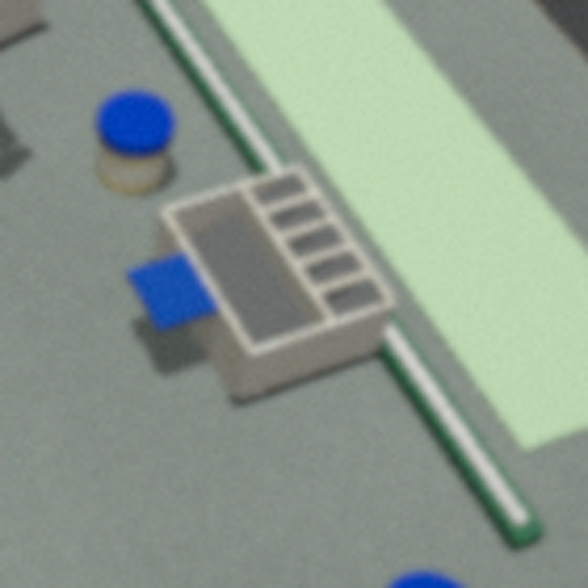

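View pics/w2.png

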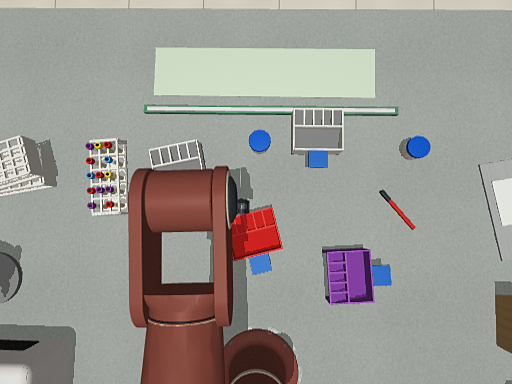

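```bash
python3 - <<'E'
from h import *
g=lambda L:[((u+.5)/5-.5+270,(v+.5)/5-.5+90) for u,v in L]
q=fit('top',g([(117,95),(369,96),(367,301),(115,301),(194,388),(291,388)]))
c,s_=np.cos(q[2]),np.sin(q[2])
for y in(.065,-.065):
    t=q[:2]+np.array([.055*c-y*s_,.055*s_+y*c]); print('toe',t.round(4),'gap mm',(.69040738-.00519646*t[1]-t[0])*1e3)
for u,v in g([(5,122),(635,128)]): print('rail bottom',bp('top',u,v,0).round(4))
# rail edges sub-pixel: strong contrast of the white stripe top edge
I=cv2.imread('pics/w2.png').astype(float)
a=[]
for u in list(range(150,285,3))+list(range(350,392,3)):
    col=I[100:122,u,2]; m=col>200; 
    if m.any(): a.append((u,(np.arange(100,122)*np.where(col>150,col-150,0)).sum()/np.where(col>150,col-150,0).sum()))
a=np.array(a);P=np.array([bp('top',u,v,.016)[:2] for u,v in a]);p=np.polyfit(P[:,1],P[:,0],1);print('stripe yaw deg',-np.degrees(np.arctan(p[0])),p)
for c_ in('top','side'):
  for t in('carrier_stamped','dispatch_rail','cup_middle','cup_side','carrier_stamped_toe_l','carrier_stamped_toe_r'):
    print(c_,t,[(round(d['confidence'],2),np.round(d['location'],4).tolist()) for d in place_of(c_,t)][:4])
E
```

```text
top [ 0.6326 -0.1438] 0.44 [ 1.2  0.4  1.1  0.6 -1.2 -1.2 -0.1 -0.1 -0.3  0.5 -0.7 -0.1]
toe [ 0.6871 -0.0784] gap mm 3.757715595980593
toe [ 0.6881 -0.2084] gap mm 3.4312092952396567
rail bottom [ 0.6904 -0.022   0.    ]
rail bottom [ 0.6915 -0.3693  0.    ]
stripe yaw deg 0.5469299017805787 [-0.00954602  0.69733941]
top carrier_stamped [(0.78, [0.3571, 0.0162, -0.0004]), (0.67, [0.2595, -0.2246, 0.0034]), (0.58, [0.6335, -0.1437, -0.0004])]
top dispatch_rail [(0.62, [0.6878, -0.0165, -0.0018])]
top cup_middle [(0.6, [0.6016, 0.0053, 0.0015])]
top cup_side [(0.57, [0.5934, -0.4038, -0.0005])]
top carrier_stamped_toe_l [(0.91, [0.1907, -0.1772, 0.0002]), (0.84, [0.6922, -0.0782, -0.0015]), (0.66, [0.3185, -0.1681, 0.0001]), (0.57, [0.4278, -0.3694, -0.0015])]
top carrier_stamped_toe_r [(0.91, [0.1907, -0.1772, 0.0002]), (0.84, [0.6922, -0.0782, -0.0015]), (0.66, [0.3185, -0.1681, 0.0001]), (0.57, [0.4278, -0.3694, -0.0015])]
side carrier_stamped [(0.77, [0.3588, 0.0192, 0.0018]), (0.74, [0.2583, -0.2271, 0.0015]), (0.63, [0.6314, -0.1483, 0.0018])]
side dispatch_rail [(0.83, [0.6849, -0.0213, 0.003]), (0.27, [0.4812, 0.2089, 0.0025])]
side cup_middle [(0.68, [0.6044, 0.0091, -0.0012])]
side cup_side [(0.7, [0.591, -0.4057, -0.002])]
side carrier_stamped_toe_l [(0.96, [0.4278, -0.0323, 0.0016]), (0.94, [0.1905, -0.1754, 0.0021]), (0.77, [0.6896, -0.2092, -0.0007])]
side carrier_stamped_toe_r [(0.96, [0.4278, -0.0323, 0.0016]), (0.94, [0.1905, -0.1754, 0.0021]), (0.77, [0.6896, -0.2092, -0.0007])]
```

View pics/w.png

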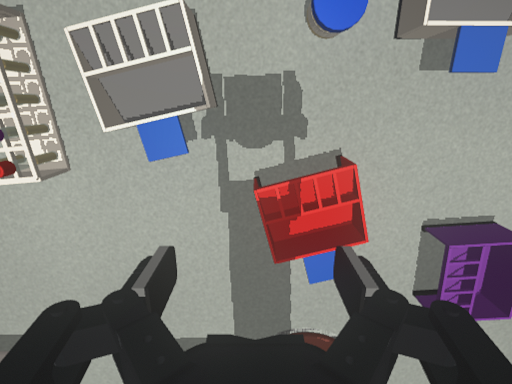

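```bash
python3 - <<'E'
from h import *
fit('wrist',[(66,30),(184,0),(213,106),(105,130),(149,161),(188,152)])
s=state();print(s['time'],s['contact_force'].round(2));print(job_done())
E
```

```text
wrist [0.535  0.2163] 12.33 [ 2.7  0.6  2.9 -0.3 -1.5  1.2 -2.   0.8 -0.8 -0.7 -1.3 -1.6]
24.85 [-0.88 -0.45 -1.83]
the job is handed in; nothing more can be done
None
```

The stamped carrier is the right-hand one. It now stands against the green rail, and the job was handed in at about 25 s.

**Tipping:** I pressed the left carrier's tab down to the bench (force rose to about 17 N) and saw a plain grey underside. I let it rock back flat, then did the same with the right one (about 16 N). The wrist camera showed its orange disc.

**Pushing:** With the open fingers on either side of the tab, I pushed the right carrier low along the bench and turned it square to the rail. The pushing force rose from about 4 N while sliding to 15 N at the rail. I then pressed with each finger in turn to seat both front corners.

**Last checks:**
- **Alignment:** the carrier is turned 0.4°, and two estimates of the rail's angle gave 0.3° and 0.5°.
- **Rail gap:** my image-edge measurement suggested a gap of about 3.5 mm along the whole front. The network's rail position (x about 0.685–0.688 m, against front corners at 0.687–0.688) and the contact force say it is touching. I trusted those two.
- **Left carrier:** it is flat, but the final rough wrist-camera fit differs from the first measurement by about 5 mm and 0.7°. A closer look right after its press showed only 1–2 mm of movement.
- **Other things:** the two cups read the same positions as at the start, within measuring error. The rack and pen were only checked by eye and look unmoved. The robot touched nothing at hand-in.

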